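Load an exposure chamber and bolt down its gasketed cover evenly

TASK

Load every coated glass plate on the bench into the open exposure chamber, flat on its floor side by side with the orange face up, holding the plates by their edges only so that the fingers never touch the coating. Then swing the blue cover shut and tighten its four wing screws clockwise, evenly and in cross order (each time the diagonally opposite screw next) in two rounds: first all four about half way, then all four fully tight. Leave everything else on the bench alone, and let go of everything at the end.

Things in the scene. Friction and masses are not known exactly. Their poses are not given: they have to be found in the camera images.
- chamber: Fixed shallow aluminium exposure chamber, an open tray 148 (x) x 208 (y) x 30 mm high with a black rubber gasket on its rim and the hinge at the back. Origin: centre of its underside on the bench; x points to the hinge side (away from the robot), y to the left, z up. Inside: 104 (x) x 164 (y) mm, 22 mm deep, walls 22 mm thick.
- chamber_floor (a point): Centre of the chamber's inner floor (8 mm above the bench), axes as the chamber's. Plates of 32 x 44 mm fit side by side along y (32 mm side along x), at y = -54, 0 and +54 mm.
- cover_hinge (a point): Middle of the cover's hinge axis, at (86, 0, 36) mm in the chamber's frame; the axis runs along its y. The cover is 208 mm wide, 9.5 mm thick, and reaches 12 to 160 mm from the axis; a black push tab 56 mm wide in the middle of its free edge goes on to 182 mm. Outer face and tab top lie 5 mm outside the axis (41 mm above the bench when shut); a round window frame stands 4 mm prouder.
- cover (a joint): Angle of the blue hinged cover in rad: 0 = shut flat on the gasket, 1.6 to 1.85 at the start (standing open, upright or leaning back, away from the robot); limit 1.9. The hinge is stiff (0.4 N m), so the cover stays where it is left and can be pushed over from behind by its free edge; no latch.
- wing_front_left (a point): Centre of the brass wing of the front left screw (as seen by the robot with the cover shut; diagonally across from the rear right one): a blade 38 mm long (point x), 8 mm thick (point y), 20 mm high (point z, out of the cover), on a boss 18 mm across, 8 mm high. Site 18 mm above the cover's face, 10 mm below the wing's top; shut, it is at x = -63, y = +93 mm from the chamber's centre.
- screw_front_left (a joint): Turn of the front left wing screw in rad, clockwise seen from above the shut cover: 0 to 0.2 = loose (start), 1.2 = half tight, 2.4 = fully tight (hard stop). It does not move along its axis; friction 0.1 N m, it stays where it is left.
- wing_front_right (a point): Centre of the brass wing of the front right screw (as seen by the robot with the cover shut; diagonally across from the rear left one): a blade 38 mm long (point x), 8 mm thick (point y), 20 mm high (point z, out of the cover), on a boss 18 mm across, 8 mm high. Site 18 mm above the cover's face, 10 mm below the wing's top; shut, it is at x = -63, y = -93 mm from the chamber's centre.
- screw_front_right (a joint): Turn of the front right wing screw in rad, clockwise seen from above the shut cover: 0 to 0.2 = loose (start), 1.2 = half tight, 2.4 = fully tight (hard stop). It does not move along its axis; friction 0.1 N m, it stays where it is left.
- wing_rear_right (a point): Centre of the brass wing of the rear right screw (as seen by the robot with the cover shut; diagonally across from the front left one): a blade 38 mm long (point x), 8 mm thick (point y), 20 mm high (point z, out of the cover), on a boss 18 mm across, 8 mm high. Site 18 mm above the cover's face, 10 mm below the wing's top; shut, it is at x = +63, y = -93 mm from the chamber's centre.
- screw_rear_right (a joint): Turn of the rear right wing screw in rad, clockwise seen from above the shut cover: 0 to 0.2 = loose (start), 1.2 = half tight, 2.4 = fully tight (hard stop). It does not move along its axis; friction 0.1 N m, it stays where it is left.
- wing_rear_left (a point): Centre of the brass wing of the rear left screw (as seen by the robot with the cover shut; diagonally across from the front right one): a blade 38 mm long (point x), 8 mm thick (point y), 20 mm high (point z, out of the cover), on a boss 18 mm across, 8 mm high. Site 18 mm above the cover's face, 10 mm below the wing's top; shut, it is at x = +63, y = +93 mm from the chamber's centre.
- screw_rear_left (a joint): Turn of the rear left wing screw in rad, clockwise seen from above the shut cover: 0 to 0.2 = loose (start), 1.2 = half tight, 2.4 = fully tight (hard stop). It does not move along its axis; friction 0.1 N m, it stays where it is left.
- plate_0_center (a point): Centre of coated glass plate 0 (may be absent), 32 (x) x 44 (y) x 8 mm, about 37 g, lying flat on the bench (centre 4 mm above it) with the orange coated face up (z up). Take it by its edges, e.g. across the 32 mm.
- plate_0_face: The orange coating on top of plate 0, 22 x 34 mm, standing 0.5 mm proud; it leaves a 5 mm clear margin all round; origin at its centre. Fingers must not touch it.
- plate_1_center (a point): Centre of coated glass plate 1 (may be absent), 32 (x) x 44 (y) x 8 mm, about 37 g, lying flat on the bench (centre 4 mm above it) with the orange coated face up (z up). Take it by its edges, e.g. across the 32 mm.
- plate_1_face: The orange coating on top of plate 1, 22 x 34 mm, standing 0.5 mm proud; it leaves a 5 mm clear margin all round; origin at its centre. Fingers must not touch it.
- plate_2_center (a point): Centre of coated glass plate 2 (may be absent), 32 (x) x 44 (y) x 8 mm, about 37 g, lying flat on the bench (centre 4 mm above it) with the orange coated face up (z up). Take it by its edges, e.g. across the 32 mm.
- plate_2_face: The orange coating on top of plate 2, 22 x 34 mm, standing 0.5 mm proud; it leaves a 5 mm clear margin all round; origin at its centre. Fingers must not touch it.
- petri_dish_1: Petri dish, 60 x 15 mm high; bystander, leave alone. Origin: centre of its underside.
- tube_rack: Green tube rack, 52 x 105 x 52 mm; bystander, leave alone. Origin: centre of its underside.
- forceps: Steel forceps, 134 mm long; bystander, leave alone. Origin: centre of its underside.
- marker: Black marker pen, 144 mm long; bystander, leave alone. Origin: centre of its underside.
- stereo_microscope: Fixed tall stereo microscope to the right of the chamber, in all about 0.42 m deep, 0.28 m wide and 0.54 m high; keep the arm clear of it. Origin: centre of its underside.
Things that resemble listed ones, but are neither listed nor needed, are in the scene too. Leave any pink or turquoise look-alike of the part that bears plate_2_center alone. Leave any black or turquoise look-alike of the part that bears plate_1_center alone.

How it is judged:
On the way, in this order (a step that is already met when the one before it is completed fails the run):
1. every plate lies flat in the chamber, coated face up, and the cover is shut, all four screws still loose (x of plate_0_center in the frame of chamber_floor between -0.046 and 0.046 m and y of plate_0_center in the frame of chamber_floor between -0.076 and 0.076 m and z of plate_0_center in the frame of chamber_floor between 0 and 0.008 m and angle between each of plate_0_center, plate_1_center, plate_2_center's own z axis and vertical below 0.12 rad and x of plate_1_center in the frame of chamber_floor between -0.046 and 0.046 m and y of plate_1_center in the frame of chamber_floor between -0.076 and 0.076 m and z of plate_1_center in the frame of chamber_floor between 0 and 0.008 m and x of plate_2_center in the frame of chamber_floor between -0.046 and 0.046 m and y of plate_2_center in the frame of chamber_floor between -0.076 and 0.076 m and z of plate_2_center in the frame of chamber_floor between 0 and 0.008 m and value of joint cover below 0.05 rad and value of joint each of screw_front_left, screw_front_right, screw_rear_right, screw_rear_left below 0.45 rad), for 0.2 s.
2. a first screw is about half tight, the other three still loose (value of joint cover below 0.05 rad and ((value of joint screw_front_left between 0.7 and 1.75 rad and value of joint each of screw_front_right, screw_rear_right, screw_rear_left below 0.45 rad) or (value of joint screw_front_right between 0.7 and 1.75 rad and value of joint each of screw_front_left, screw_rear_right, screw_rear_left below 0.45 rad) or (value of joint screw_rear_right between 0.7 and 1.75 rad and value of joint each of screw_front_left, screw_front_right, screw_rear_left below 0.45 rad) or (value of joint screw_rear_left between 0.7 and 1.75 rad and value of joint each of screw_front_left, screw_front_right, screw_rear_right below 0.45 rad))), for 0.2 s.
3. the screw diagonally opposite is about half tight too, the other diagonal still loose (value of joint cover below 0.05 rad and ((value of joint screw_front_left between 0.7 and 1.75 rad and value of joint screw_rear_right between 0.7 and 1.75 rad and value of joint each of screw_front_right, screw_rear_left below 0.45 rad) or (value of joint screw_front_right between 0.7 and 1.75 rad and value of joint screw_rear_left between 0.7 and 1.75 rad and value of joint each of screw_front_left, screw_rear_right below 0.45 rad))), for 0.2 s.
4. all four screws are about half tight (value of joint cover below 0.05 rad and value of joint screw_front_left between 0.7 and 1.75 rad and value of joint screw_front_right between 0.7 and 1.75 rad and value of joint screw_rear_right between 0.7 and 1.75 rad and value of joint screw_rear_left between 0.7 and 1.75 rad), for 0.2 s.
5. two diagonally opposite screws are fully tight, the other two still about half (value of joint cover below 0.05 rad and ((value of joint each of screw_front_left, screw_rear_right above 2.15 rad and value of joint screw_front_right between 0.7 and 1.75 rad and value of joint screw_rear_left between 0.7 and 1.75 rad) or (value of joint each of screw_front_right, screw_rear_left above 2.15 rad and value of joint screw_front_left between 0.7 and 1.75 rad and value of joint screw_rear_right between 0.7 and 1.75 rad))), for 0.2 s.
6. all four screws are fully tight (value of joint cover below 0.05 rad and value of joint each of screw_front_left, screw_front_right, screw_rear_right, screw_rear_left above 2.15 rad), for 0.2 s.
At the end, for the whole second after the job is handed in: Every plate present lies flat on the chamber's floor inside its walls, coated face up (within 0.12 rad of level, none on another); the cover is shut (under 0.05 rad); all four screws are turned past 2.15 rad; everything is at rest (all of step 6 and x of plate_0_center in the frame of chamber_floor between -0.046 and 0.046 m and y of plate_0_center in the frame of chamber_floor between -0.076 and 0.076 m and z of plate_0_center in the frame of chamber_floor between 0 and 0.008 m and angle between each of plate_0_center, plate_1_center, plate_2_center's own z axis and vertical below 0.12 rad and x of plate_1_center in the frame of chamber_floor between -0.046 and 0.046 m and y of plate_1_center in the frame of chamber_floor between -0.076 and 0.076 m and z of plate_1_center in the frame of chamber_floor between 0 and 0.008 m and x of plate_2_center in the frame of chamber_floor between -0.046 and 0.046 m and y of plate_2_center in the frame of chamber_floor between -0.076 and 0.076 m and z of plate_2_center in the frame of chamber_floor between 0 and 0.008 m and linear speed of each of plate_0_face, plate_1_face, plate_2_face below 0.02 m/s); the robot touches nothing.
It fails at once if the fingers touch the coated face of a plate (more than 0.5 N) (contact force between the fingers and plate_0_face above 0.5 N or contact force between the fingers and plate_1_face above 0.5 N or contact force between the fingers and plate_2_face above 0.5 N).
It fails at once if uneven tightening: a screw is past 1.85 rad while another is still under 0.7 rad (value of joint any of screw_front_left, screw_front_right, screw_rear_right, screw_rear_left above 1.85 rad and value of joint any of screw_front_left, screw_front_right, screw_rear_right, screw_rear_left below 0.7 rad).
It fails at once if a bystander is moved by more than 4 cm (distance of any of petri_dish_1, tube_rack, forceps, marker from where it was at the start of the episode above 0.04 m).
Of plate_0, plate_1, plate_2 only 1 to 3 are there at a start; the rules pass over those that are not, and their reading is None.
At some moment in a run one of plate_0, plate_1, plate_2 may be knocked a few centimetres aside while the robot is not near it.
Once in a run the grip may slacken for a moment while it holds something.
It also fails if it takes over 210 s, if anything falls off the work surface, if the arm or the gripper's body presses on something with over 40 N, if the wrist force passes 120 N, or if a joint passes its speed limit or range.

ROBOT

A 7-joint arm with a two-finger parallel gripper is mounted at the origin on a cart in front of the work surface, level with it; the furniture and walls round the work are solid. World frame = base frame: x ahead of the robot, y to its left, z up, the work surface at z = 0. Lengths are in m, angles in rad, forces in N, time in s.
With the tool pointing down it reaches from about 0.35 to 0.9 m from the base axis. Payload 8.1 kg.
Tool frame: the origin (TCP) lies midway between the tips of the shut fingers; the grasp point (between the pads) lies 19 mm behind it; z points along the fingers, y is the line along which they close (so a half turn about z gives the same grasp; the last joint's range is limited). The gripper opens to 92 mm and grips with 3 to 60 N. Pads are 19 mm wide; open, the fingers measure 130 mm over their backs; the gripper's body (75 mm by 190 mm) begins 47 mm behind the grasp point.
Start: joints at [1.008, 0.434, 0.025, 1.573, -0.012, 1.134, -0.075], TCP at [0.277, -0.56, 0.227] pointing down, gripper open.
Joint ranges: [-2.62, 2.62], [-0.44, 2.09], [-1.27, 1.32], [0.08, 2.57], [-1.32, 4.46], [0.12, 2], [-2.74, 2.74]. Speed limits (rad/s): [2.22, 2.22, 3.01, 3.01, 3.14, 3.14, 3.14].

INTERFACE

Orientations are given as a unit quaternion [w, x, y, z].
In Python, from cell import bot, viewer, ticket, spotter gives the robot as it stands. The module is installed in compiled form; this text tells all that it offers.
- The arm moves only by the tool arm_command, never from a script. Its argument "rows" is a list of rows, each a list of 3 entries, a list of its own where there are three numbers: the turn, a rotation vector about the tool's x, y, z in degrees, then the shift along the tool's x, y, z in m, then the opening, from 0 (shut) to 1 (fully open). In form: [[[rx, ry, rz], [dx, dy, dz], fingers], ...]. A call has 1 to 10 rows; each row is the pose to reach, as a shift and turn from the pose commanded when the call began, along the tool's axes at that moment; what a row does not reach only later rows make up. A row lasts 1/8 s, in which the tool goes at most 62.5 mm and 10.7 degrees, less where a joint would pass 70% of its speed; a pose out of reach is approached as far as the arm can. A call with a gripper value outside its range is refused whole. The fingers move at their own pace and stop on an object; "squeeze" is the grip in N (left out, the last holds). Time passes only in rows, so rows that repeat a pose let the fingers close. It gives the time, the measured TCP pose, the force, the opening and the grip force at its end, in the units of the state.
- bot.observe(): the state, without advancing time (a new reading comes with each control period).
- viewer.get_image(name): name is "scene" or "top" or "wrist"; returns the picture (420x560x3 uint8, red, green, blue); there is no depth.
- viewer.get_calibration(name): a dict with "fx", "fy", "cx", "cy" (pixels), "k1" (the pictures are not rectified: a ray, as slopes to the right and down, at radius r is drawn at 1 + k1 r^2 times it, then the intrinsics apply), "extrinsics" (4x4, takes a point from world to camera coordinates). Camera axes: x right, y up, looking along -z (the intrinsics and any distortion apply to the point x, -y, -z); pixel columns grow to the right and rows downward; lengths in m; the calibration is good to about 2 mm. A picture is of the moment at which its call begins: read the wrist's pose just before it. get_calibration takes no time and is no camera call; for the wrist camera it gives the pose at the moment of the call.
- ticket.hand_in(): hands the job in; it is judged then, once.
Trained networks look in the newest picture that a camera, given by its name, has taken for a name from the list of things; names that differ only in an ending like _2 or _b are one class to them, and where a whole thing is asked for, a point or a joint stands for the part that bears it (a point fixed in the world has none). Each returns a list of dicts, best first, with "conf" (0 to 1); they miss things now and then, are a little off and sometimes report something else, mostly with a low value. They report only what shows in the picture. A call takes as long as a camera call. They do not tell look-alikes from the thing itself.
- spotter.look_for(camera, thing): "at" ([row, column] in pixels, amid what is visible of it).
- spotter.mark_of(camera, thing): "at" ([row, column] in pixels: a listed point, or the origin of a listed thing).
The state is a dict: "time_s": time; "joint_pos": joint angles; "dq": joint speeds; "effort": joint torques, N m; "tool_pos": TCP position; "tcp_rot": TCP orientation; "force": force on the tool from outside, world axes, zero at the start; "moment": the same for the moment, N m; "grip_width": finger opening in m; "finger_force": force on a finger pad.
Only numpy, scipy, OpenCV 4.12 (cv2) and the standard library are available. Lean on these libraries where they do the work, as an engineer would, in place of code of your own. Each camera call takes 0.05 s, during which the arm holds its last target. There are 200 camera calls.

## Working session

There is one attempt and no reset: what is moved stays moved. The work goes in short steps, Python scripts to look and compute and a tool call to move; the robot and the scene stay as the last step left them, time stands still between calls to the robot, and variables do not carry over. Pictures are saved under pics/ and viewed, at most 14 in all, crops included, and the job is handed in when it is done.

Besides the shell and the picture viewer there is one more tool, called after "Emit:" in YAML: its name, and indented under it one key for each argument. arm_command: Moves the arm, as the interface text tells. Its arguments: {"type":"object","properties":{"rows":{"type":"array","items":{"type":"array"}},"squeeze":{"type":"number"}},"required":["rows"]}

```bash
mkdir -p pics
cat > h.py <<'E'
import numpy as np, cv2
from cell import bot, viewer, ticket, spotter
from scipy.spatial.transform import Rotation as R
def ray(cam,rc,cal=None):
    c=cal or viewer.get_calibration(cam); E=np.array(c["extrinsics"])
    u=np.array([(rc[1]-c["cx"])/c["fx"],(rc[0]-c["cy"])/c["fy"]]); d=u.copy()
    for _ in range(20): d=u/(1+c["k1"]*(d@d))
    v=np.array([d[0],-d[1],-1.]); Rm=E[:3,:3]; 
    return -Rm.T@E[:3,3], Rm.T@v
def onz(cam,rc,z,cal=None):
    o,d=ray(cam,rc,cal); return o+d*(z-o[2])/d[2]
def proj(cam,p,cal=None):
    c=cal or viewer.get_calibration(cam); E=np.array(c["extrinsics"])
    q=E[:3,:3]@np.array(p)+E[:3,3]; d=np.array([q[0],-q[1]])/-q[2]; d=d*(1+c["k1"]*(d@d))
    return np.array([d[1]*c["fy"]+c["cy"],d[0]*c["fx"]+c["cx"]])
def shot(cam,fn=None):
    im=viewer.get_image(cam)
    if fn: cv2.imwrite("pics/"+fn,im[:,:,::-1])
    return im
def rot(): 
    w,x,y,z=bot.observe()["tcp_rot"]; return R.from_quat([x,y,z,w])
def togo(p,s=None):
    "shift in tool axes from measured TCP to world p"
    return rot().inv().apply(np.array(p)-bot.observe()["tool_pos"])
E
python3 - <<'E'
from h import *
np.set_printoptions(precision=4,suppress=True)
s=bot.observe(); print({k:np.round(v,3) for k,v in s.items()})
a=shot("scene","s0.png"); b=shot("top","t0.png")
cv2.imwrite("pics/both.png",cv2.resize(np.vstack([a,b]),(450,600) if 0 else (800,600))[:,:,::-1]) if 0 else None
for cam in("top","scene"):
  for t in ["chamber","chamber_floor","cover_hinge","plate_0_center","wing_front_left","wing_front_right","wing_rear_left","wing_rear_right","petri_dish_1","tube_rack","forceps","marker","stereo_microscope"]:
    r=spotter.mark_of(cam,t)
    z={"chamber_floor":.008,"cover_hinge":.036,"plate_0_center":.004}.get(t,0)
    print(cam,t,[(round(x["conf"],2),np.round(x["at"]).tolist(),onz(cam,x["at"],z)[:2].round(3).tolist()) for x in r[:6]])
E
```

```text
{'time_s': np.float64(0.0), 'joint_pos': array([ 1.008,  0.435,  0.025,  1.574, -0.012,  1.134, -0.075]), 'dq': array([-0.001, -0.001, -0.001, -0.   , -0.002, -0.   , -0.   ]), 'effort': array([  0.002, -66.786,   0.985, -31.445,  -0.061,   0.043,   0.   ]), 'tool_pos': array([ 0.277, -0.56 ,  0.226]), 'tcp_rot': array([-0.001,  0.974,  0.228, -0.   ]), 'force': array([-0.172, -0.323, -0.557]), 'moment': array([-0.036,  0.063, -0.005]), 'finger_force': np.float64(0.0), 'grip_width': np.float64(0.092)}
top chamber [(0.57, [232.0, 306.0], [0.56, 0.078])]
top chamber_floor [(0.6, [235.0, 306.0], [0.551, 0.079]), (0.35, [200.0, 302.0], [0.65, 0.088])]
top cover_hinge [(0.91, [199.0, 303.0], [0.645, 0.088])]
top plate_0_center [(0.69, [273.0, 146.0], [0.443, 0.514])]
top wing_front_left [(0.68, [166.0, 265.0], [0.749, 0.193])]
top wing_front_right [(0.42, [163.0, 341.0], [0.761, -0.023]), (0.29, [171.0, 269.0], [0.737, 0.182])]
top wing_rear_left [(0.52, [195.0, 269.0], [0.664, 0.18])]
top wing_rear_right []
top petri_dish_1 [(0.49, [168.0, 267.0], [0.745, 0.186])]
top tube_rack [(0.9, [1
[... 485 characters left out ...]
[288.0, 290.0], [0.452, 0.338]), (0.42, [266.0, 247.0], [0.598, 0.322])]
scene wing_front_left [(0.65, [187.0, 240.0], [0.831, -0.001])]
scene wing_front_right [(0.59, [154.0, 266.0], [0.86, -0.239]), (0.37, [226.0, 231.0], [0.74, 0.194]), (0.2, [186.0, 239.0], [0.836, -0.004])]
scene wing_rear_left [(0.51, [223.0, 256.0], [0.675, 0.147])]
scene wing_rear_right []
scene petri_dish_1 [(0.63, [223.0, 232.0], [0.746, 0.181])]
scene tube_rack [(0.73, [265.0, 246.0], [0.604, 0.318]), (0.38, [203.0, 270.0], [0.688, 0.032])]
scene forceps [(0.67, [340.0, 259.0], [0.443, 0.515])]
scene marker [(0.55, [218.0, 253.0], [0.695, 0.129]), (0.47, [187.0, 369.0], [0.416, -0.228])]
scene stereo_microscope []
```

View pics/s0.png

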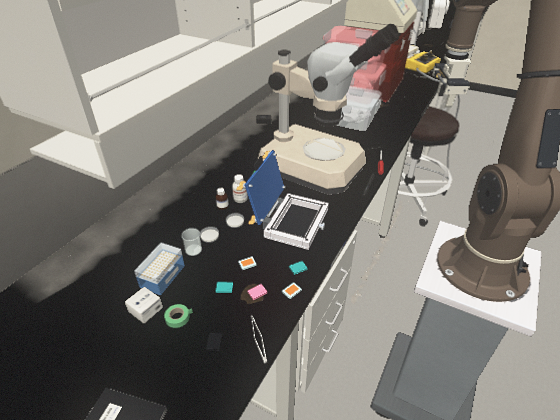

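View pics/t0.png

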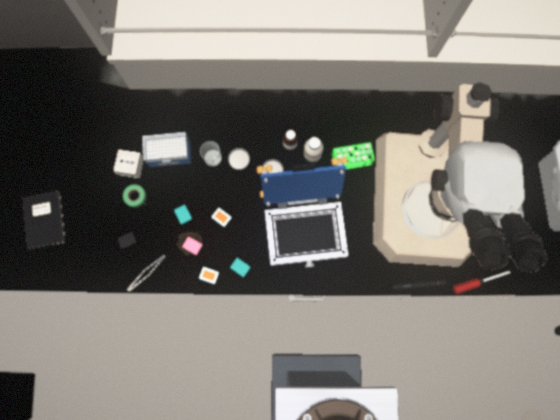

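Scene and top show orange plates at top (217,222) and (275,209). The look-alikes are pink (245,192), turquoise (214,183) and (267,240), and black (240,127). I choose the two orange ones and check them in an enlarged crop.

Run:
```python
from h import *
b=cv2.imread("pics/t0.png")
cv2.imwrite("pics/t0c.png",cv2.resize(b[150:300,105:370],None,fx=3,fy=3,interpolation=cv2.INTER_CUBIC))
hsv=cv2.cvtColor(b,cv2.COLOR_BGR2HSV)
m=((hsv[:,:,0]>5)&(hsv[:,:,0]<20)&(hsv[:,:,1]>170)&(hsv[:,:,2]>150)).astype(np.uint8)
n,l,st,ce=cv2.connectedComponentsWithStats(m)
for i in range(1,n):
    if st[i,4]>8: print(st[i],ce[i][::-1],onz("top",ce[i][::-1],.008))
# chamber white top
g=((hsv[:,:,1]<60)&(hsv[:,:,2]>140)).astype(np.uint8); g[:195]=0;g[280:]=0;g[:,:255]=0;g[:,360:]=0
n,l,st,ce=cv2.connectedComponentsWithStats(g); i=1+st[1:,4].argmax()
pts=np.argwhere(l==i)[:,::-1].astype(np.int32); print(st[i])
r=cv2.minAreaRect(pts);print(r)
w=np.array([onz("top",p[::-1],.03)[:2] for p in cv2.boxPoints(r)]);print(w,w.mean(0))
```

```text
[ 265  202   83   65 2269]
((306.1341857910156, 235.70730590820312), (61.068641662597656, 78.5168228149414), 83.6598129272461)
[[ 0.6169687   0.19371335]
 [ 0.64291121 -0.01943198]
 [ 0.47714665 -0.03430357]
 [ 0.45266657  0.17355043]] [0.54742328 0.07838206]
```

View pics/t0c.png

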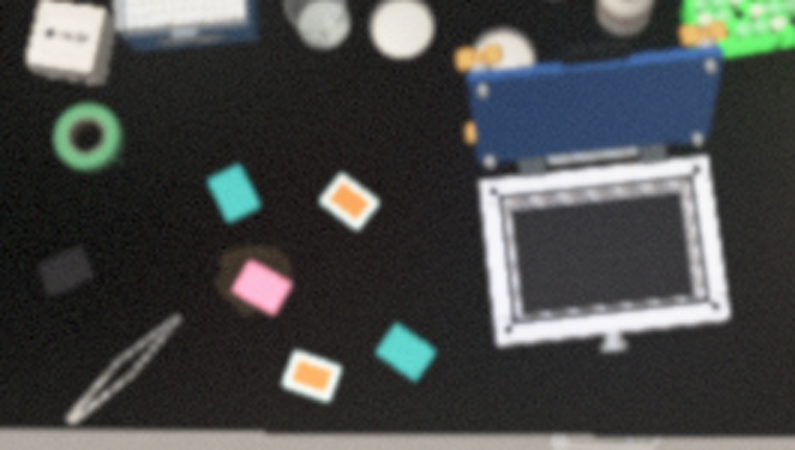

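Crop: exactly two orange-faced white plates, at crop (200,350) and (375,312). Pink, turquoise and black ones are look-alikes, so I leave them alone. Next I work out plate poses and the approach.

```bash
cat >> h.py <<'E'
np.set_printoptions(precision=4,suppress=True)
def down(a,tilt=0):
    "tool down, tool x at world angle a (deg)"
    return R.from_euler('z',a,degrees=True)*R.from_euler('x',180,degrees=True)
def plan(p,a=None,Rt=None,name=""):
    "row (turn deg, shift) from measured pose to world p, tool-x angle a"
    s=bot.observe(); R0=rot(); Rt=Rt or (down(a) if a is not None else R0)
    d=R0.inv().apply(np.array(p)-s["tool_pos"])
    print(name,"turn",np.degrees((R0.inv()*Rt).as_rotvec()).round(1).tolist(),"shift",d.round(4).tolist(),"rows>=",max(np.linalg.norm(d)/.0625,np.degrees((R0.inv()*Rt).magnitude())/10.7).round(1))
def here():
    s=bot.observe(); x=rot().as_matrix()
    print("t",round(float(s["time_s"]),2),"pos",s["tool_pos"].round(4),"xang",np.degrees(np.arctan2(x[1,0],x[0,0])).round(2),"z",x[:,2].round(3),"F",s["force"].round(1),"gw",round(float(s["grip_width"]),4),"ff",round(float(s["finger_force"]),1),"q",s["joint_pos"].round(2))
E
python3 - <<'E'
from h import *
b=cv2.imread("pics/t0.png")
for (r,c) in((217,222),(275,209)):
    w=b[r-14:r+15,c-14:c+15]; m=(w.max(2)>120).astype(np.uint8)
    pts=np.argwhere(m)+[r-14,c-14]
    wp=np.array([onz("top",p,.008)[:2] for p in pts])
    rr=cv2.minAreaRect((wp*1000).astype(np.float32)); print(wp.mean(0),rr)
here()
plan([.36,-.05,.3],70,name="mid")
plan([.45,.33,.34],130,name="obs")
E
```

```text
[0.6006 0.3126] ((600.8577880859375, 312.616943359375), (48.930381774902344, 36.551116943359375), 53.80574035644531)
[0.4404 0.3413] ((440.7620544433594, 341.4593200683594), (49.92500305175781, 37.20145034790039), 72.44190979003906)
t 1.4 pos [ 0.2773 -0.5601  0.2267] xang 26.34 z [ 0.  0. -1.] F [ 0.6 -1.6  0.1] gw 0.0918 ff 0.0 q [ 1.01  0.43  0.03  1.57 -0.01  1.13 -0.08]
mid turn [0.0, -0.0, -43.7] shift [0.3004, -0.4205, -0.0733] rows>= 8.4
obs turn [0.0, -0.0, -103.7] shift [0.5496, -0.7211, -0.1133] rows>= 14.6
```

Emit:
arm_command:
  rows:
    - [[0, 0, -33.7], [0.3, -0.42, -0.073], 1]
    - [[0, 0, -33.7], [0.3, -0.42, -0.073], 1]
    - [[0, 0, -33.7], [0.3, -0.42, -0.073], 1]
    - [[0, 0, -33.7], [0.3, -0.42, -0.073], 1]
    - [[0, 0, -33.7], [0.3, -0.42, -0.073], 1]
    - [[0, 0, -33.7], [0.3, -0.42, -0.073], 1]
    - [[0, 0, -33.7], [0.3, -0.42, -0.073], 1]
    - [[0, 0, -33.7], [0.3, -0.42, -0.073], 1]
    - [[0, 0, -33.7], [0.3, -0.42, -0.073], 1]
    - [[0, 0, -33.7], [0.3, -0.42, -0.073], 1]

```text
time_s: 2.65
tool_pos: [0.3602, -0.0493, 0.3002]
tcp_rot: [0.001, 0.865, 0.502, 0.0]
force: [-0.1, -1.2, 0.4]
grip_width: 0.0917
finger_force: 0.0
```

Run:
```python
from h import *
here(); plan([.48,.30,.34],60)
```

```text
t 2.65 pos [ 0.3602 -0.0493  0.3002] xang 60.24 z [ 0.001 -0.001 -1.   ] F [-0.1 -1.2  0.4] gw 0.0917 ff 0.0 q [ 0.53 -0.04 -0.51  1.99 -0.02  1.19 -0.49]
 turn [0.1, -0.0, 0.2] shift [0.3627, -0.0693, -0.0398] rows>= 5.9
```

Emit:
arm_command:
  rows:
    - [[0, 0, 0], [0.363, -0.07, -0.04], 1]
    - [[0, 0, 0], [0.363, -0.07, -0.04], 1]
    - [[0, 0, 0], [0.363, -0.07, -0.04], 1]
    - [[0, 0, 0], [0.363, -0.07, -0.04], 1]
    - [[0, 0, 0], [0.363, -0.07, -0.04], 1]
    - [[0, 0, 0], [0.363, -0.07, -0.04], 1]
    - [[0, 0, 0], [0.363, -0.07, -0.04], 1]
    - [[0, 0, 0], [0.363, -0.07, -0.04], 1]

```text
time_s: 3.65
tool_pos: [0.4811, 0.2973, 0.3388]
tcp_rot: [0.0, 0.866, 0.5, -0.001]
force: [-0.7, -0.2, -0.6]
grip_width: 0.0916
finger_force: 0.0
```

```bash
cat >> h.py <<'E'
def plates(im,cal,z=.008):
    hsv=cv2.cvtColor(im,cv2.COLOR_RGB2HSV)
    m=((hsv[:,:,0]>5)&(hsv[:,:,0]<22)&(hsv[:,:,1]>120)&(hsv[:,:,2]>130)).astype(np.uint8)
    n,l,st,ce=cv2.connectedComponentsWithStats(m); out=[]
    for i in range(1,n):
        if st[i,4]<60: continue
        pts=np.argwhere(l==i); wp=np.array([onz("wrist",p,z,cal)[:2] for p in pts])
        r=cv2.minAreaRect((wp*1000).astype(np.float32)); (w,h),a=r[1],r[2]
        a=a if w>h else a+90
        print("plate px",ce[i][::-1].round(0),"c",np.array(r[0]).round(1),"size",round(w,1),round(h,1),"long axis deg",round(a,1))
E
python3 - <<'E'
from h import *
here(); cal=viewer.get_calibration("wrist"); im=shot("wrist","w1.png"); plates(im,cal)
E
```

```text
t 3.65 pos [0.4811 0.2973 0.3388] xang 59.98 z [-0.001 -0.002 -1.   ] F [-0.7 -0.2 -0.6] gw 0.0916 ff 0.0 q [-0.09  0.37 -0.79  1.49  0.26  1.39 -1.41]
plate px [102. 346.] c [603.2 314.7] size 31.4 19.4 long axis deg 53.5
plate px [143. 231.] c [442.2 343.5] size 30.7 18.9 long axis deg 71.1
plate px [163. 434.] c [673.6 172.5] size 20.0 37.9 long axis deg 100.4
plate px [166. 514.] c [778.8 105.7] size 27.1 51.3 long axis deg 101.7
plate px [322.  82.] c [ 71.2 220.1] size 115.5 23.7 long axis deg 47.8
plate px [321. 458.] c [611.2 -92.1] size 120.3 43.0 long axis deg 76.2
plate px [372. 425.] c [ 510.  -151.4] size 34.0 551.1 long axis deg 150.0
```

View pics/w1.png

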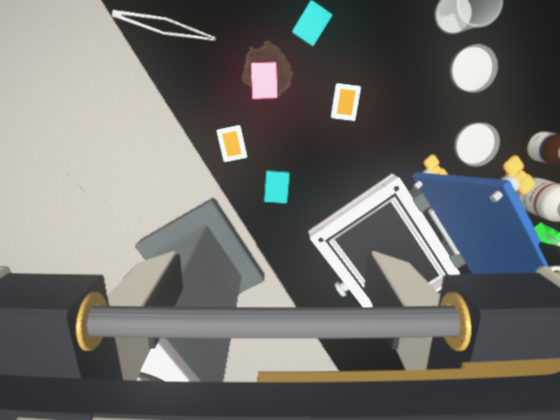

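Wrist view: orange plates at (102,346) and (143,231), agreeing with the top estimate within about 2 mm. Going for plate A (0.602, 0.314).

Run:
```python
from h import *
plan([.602,.3137,.08],53.6)
```

```text
turn [0.0, 0.1, 6.3] shift [0.0757, 0.0959, 0.259] rows>= 4.6
```

Emit:
arm_command:
  rows:
    - [[0, 0, 6.3], [0.076, 0.096, 0.259], 0.6]
    - [[0, 0, 6.3], [0.076, 0.096, 0.259], 0.6]
    - [[0, 0, 6.3], [0.076, 0.096, 0.259], 0.6]
    - [[0, 0, 6.3], [0.076, 0.096, 0.259], 0.6]
    - [[0, 0, 6.3], [0.076, 0.096, 0.259], 0.6]
    - [[0, 0, 6.3], [0.076, 0.096, 0.259], 0.6]
    - [[0, 0, 6.3], [0.076, 0.096, 0.259], 0.6]
    - [[0, 0, 6.3], [0.076, 0.096, 0.259], 0.6]

```text
time_s: 4.7
tool_pos: [0.602, 0.317, 0.0832]
tcp_rot: [-0.0, 0.892, 0.452, 0.002]
force: [-1.4, -0.2, -0.5]
grip_width: 0.055
finger_force: 0.0
```

Run:
```python
from h import *
here(); plan([.602,.3137,.003],53.6)
cal=viewer.get_calibration("wrist"); im=shot("wrist","w2.png"); plates(im,cal)
```

```text
t 4.7 pos [0.602  0.317  0.0832] xang 53.74 z [ 0.003  0.001 -1.   ] F [-1.4 -0.2 -0.5] gw 0.055 ff 0.0 q [-0.18  0.74 -0.63  1.54  0.49  1.02 -1.58]
 turn [0.1, -0.2, 0.1] shift [-0.0029, 0.0018, 0.0802] rows>= 1.3
plate px [222. 275.] c [602.7 314.5] size 32.2 20.3 long axis deg 53.1
plate px [322. 389.] c [624.5 193.9] size 54.1 13.8 long axis deg 63.6
plate px [324. 154.] c [476.  302.7] size 52.1 8.0 long axis deg 47.4
plate px [374. 364.] c [576.  169.7] size 16.1 290.8 long axis deg 143.7
```

View pics/w2.png

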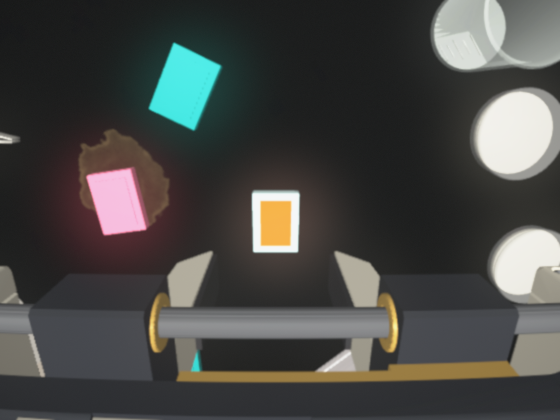

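Close view: plate upright and centred between the fingers, at (222,275). Descending.

Emit:
arm_command:
  rows:
    - [[0, 0, 0.4], [-0.002, 0.0015, 0.05], 0.6]
    - [[0, 0, 0.4], [-0.002, 0.0015, 0.079], 0.6]
    - [[0, 0, 0.4], [-0.002, 0.0015, 0.079], 0.6]
    - [[0, 0, 0.4], [-0.002, 0.0015, 0.079], 0.6]

```text
time_s: 5.25
tool_pos: [0.6019, 0.3147, 0.0028]
tcp_rot: [-0.0, 0.894, 0.449, 0.001]
force: [0.7, -0.2, -0.3]
grip_width: 0.0547
finger_force: 0.0
```

Run:
```python
from h import *
here()
```

```text
t 5.25 pos [0.6019 0.3147 0.0028] xang 53.35 z [ 0.001  0.001 -1.   ] F [ 0.7 -0.2 -0.3] gw 0.0547 ff 0.0 q [-0.21  0.83 -0.58  1.59  0.55  0.89 -1.63]
```

Emit:
arm_command:
  rows:
    - [[0, 0, 0], [0, 0, 0], 0.25]
    - [[0, 0, 0], [0, 0, 0], 0.2]
    - [[0, 0, 0], [0, 0, 0], 0.2]
    - [[0, 0, 0], [0, 0, 0], 0.2]
    - [[0, 0, 0], [0, 0, -0.03], 0.2]
    - [[0, 0, 0], [0, 0, -0.08], 0.2]
    - [[0, 0, 0], [0, 0, -0.14], 0.2]
    - [[0, 0, 0], [0, 0, -0.17], 0.2]
    - [[0, 0, 0], [0, 0, -0.17], 0.2]
  squeeze: 25

```text
time_s: 6.38
tool_pos: [0.6027, 0.3154, 0.1748]
tcp_rot: [-0.0, 0.894, 0.449, 0.003]
force: [-0.3, -0.2, -1.1]
grip_width: 0.0315
finger_force: 25.0
```

Run:
```python
from h import *
here()
# chamber: place y=-36 for far right
c=np.array([.5566,.0783]);ya=.12
ex=np.array([np.cos(ya),np.sin(ya)]);ey=np.array([-ex[1],ex[0]])
p=c-.12*ex-.0*ey; plan([*p,.25],7,name="chamber view"); plan([*(c-.008*ex+.0*ey),.25],7)
```

```text
t 6.38 pos [0.6027 0.3154 0.1748] xang 53.33 z [ 0.004  0.003 -1.   ] F [-0.3 -0.2 -1.1] gw 0.0315 ff 25.0 q [-0.16  0.66 -0.67  1.45  0.42  1.18 -1.53]
chamber view turn [-0.0, -0.3, 46.3] shift [-0.3001, 0.0178, -0.0766] rows>= 5.0
 turn [-0.0, -0.3, 46.3] shift [-0.2229, 0.0989, -0.0761] rows>= 4.3
```

Run:
```python
from h import *
o,_=ray("wrist",[210,280]); print("cam in tool", rot().inv().apply(o-bot.observe()["tool_pos"]))
```

```text
cam in tool [ 0.0831  0.0002 -0.1588]
```

Emit:
arm_command:
  rows:
    - [[0, 0, 46.3], [-0.3, 0.018, -0.077], 0.2]
    - [[0, 0, 46.3], [-0.3, 0.018, -0.077], 0.2]
    - [[0, 0, 46.3], [-0.3, 0.018, -0.077], 0.2]
    - [[0, 0, 46.3], [-0.3, 0.018, -0.077], 0.2]
    - [[0, 0, 46.3], [-0.3, 0.018, -0.077], 0.2]
    - [[0, 0, 46.3], [-0.3, 0.018, -0.077], 0.2]
    - [[0, 0, 46.3], [-0.3, 0.018, -0.077], 0.2]
    - [[0, 0, 46.3], [-0.3, 0.018, -0.077], 0.2]

```text
time_s: 7.38
tool_pos: [0.4371, 0.0639, 0.248]
tcp_rot: [-0.0, 0.998, 0.062, -0.001]
force: [0.1, 0.7, -0.3]
grip_width: 0.0319
finger_force: 25.0
```

Run:
```python
from h import *
here(); im=shot("wrist","w3.png")
c=np.array([.5566,.0783]);ya=.12
ex=np.array([np.cos(ya),np.sin(ya)]);ey=np.array([-ex[1],ex[0]])
v=im.copy()
for sx,sy in((-74,-104),(-74,104),(74,104),(74,-104)):
    q=proj("wrist",[*(c+sx/1000*ex+sy/1000*ey),.03]); print(q); cv2.drawMarker(v,(int(q[1]),int(q[0])),(255,0,0),0,15,1)
for sx,sy in((-52,-82),(-52,82),(52,82),(52,-82)):
    q=proj("wrist",[*(c+sx/1000*ex+sy/1000*ey),.008]); cv2.drawMarker(v,(int(q[1]),int(q[0])),(0,255,0),0,15,1)
cv2.imwrite("pics/w3m.png",v[:,:,::-1])
```

```text
t 7.38 pos [0.4371 0.0639 0.248 ] xang 7.16 z [-0.001  0.001 -1.   ] F [ 0.1  0.7 -0.3] gw 0.0319 ff 25.0 q [ 0.24  0.17 -0.57  1.92  0.1   1.08 -1.82]
[133.8501 372.4325]
[132.7654 174.7961]
[-23.5634 165.1247]
[-22.3297 383.8339]
```

View pics/w3m.png

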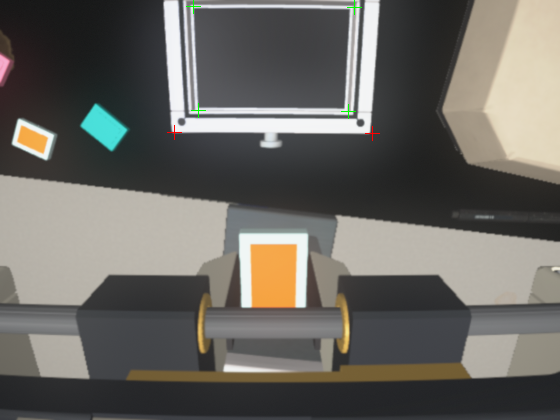

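Markers fall on the chamber corners (rim 132,372; floor corners), so the chamber pose (0.5566, 0.0783, yaw 0.12) holds. Plate A is level in the grip. I turn the tool half round so the camera stays away from the cover.

Emit:
arm_command:
  rows:
    - [[0, 0, -10], [0, 0, 0], 0.2]
    - [[0, 0, -20], [0, 0, 0], 0.2]
    - [[0, 0, -30], [0, 0, 0], 0.2]
    - [[0, 0, -40], [0, 0, 0], 0.2]
    - [[0, 0, -50], [0, 0, 0], 0.2]
    - [[0, 0, -60], [0, 0, 0], 0.2]
    - [[0, 0, -70], [0, 0, 0], 0.2]
    - [[0, 0, -80], [0, 0, 0], 0.2]
    - [[0, 0, -90], [0, 0, 0], 0.2]
    - [[0, 0, -90], [0, 0, 0], 0.2]

```text
time_s: 8.68
tool_pos: [0.4371, 0.0636, 0.2483]
tcp_rot: [-0.001, 0.662, 0.749, 0.0]
force: [0.1, 0.0, -0.4]
grip_width: 0.0311
finger_force: 25.0
```

```bash
cat >> h.py <<'E'
C=np.array([.5566,.0783]);YA=.12
EX=np.array([np.cos(YA),np.sin(YA)]);EY=np.array([-EX[1],EX[0]])
def ch(x,y,z): return [*(C+x/1000*EX+y/1000*EY),z]
E
python3 - <<'E'
from h import *
here(); plan(ch(-8,-36,.15),186.9)
E
```

```text
t 8.68 pos [0.4371 0.0636 0.2483] xang 97.07 z [-0.001  0.001 -1.   ] F [ 0.1  0.  -0.4] gw 0.0311 ff 25.0 q [ 0.42  0.2  -0.79  1.91  0.16  1.09 -0.31]
 turn [0.0, -0.1, -89.8] shift [-0.0362, 0.1124, 0.0981] rows>= 8.4
```

Emit:
arm_command:
  rows:
    - [[0, 0, -10], [0, 0.01, 0], 0.2]
    - [[0, 0, -20], [0, 0.02, 0], 0.2]
    - [[0, 0, -30], [-0.005, 0.03, 0], 0.2]
    - [[0, 0, -40], [-0.01, 0.04, 0], 0.2]
    - [[0, 0, -50], [-0.015, 0.05, 0], 0.2]
    - [[0, 0, -60], [-0.02, 0.07, 0], 0.2]
    - [[0, 0, -70], [-0.025, 0.09, 0.02], 0.2]
    - [[0, 0, -80], [-0.036, 0.112, 0.06], 0.2]
    - [[0, 0, -89.8], [-0.036, 0.112, 0.098], 0.2]
    - [[0, 0, -89.8], [-0.036, 0.112, 0.098], 0.2]

```text
time_s: 9.93
tool_pos: [0.5508, 0.0407, 0.1478]
tcp_rot: [-0.003, -0.058, 0.998, 0.0]
force: [-0.4, -1.3, -0.1]
grip_width: 0.0313
finger_force: 25.0
```

Run:
```python
from h import *
here(); plan(ch(-8,-36,.013),186.9); shot("scene","s1.png")
```

```text
t 9.93 pos [0.5508 0.0407 0.1478] xang -173.37 z [-0.006  0.001 -1.   ] F [-0.4 -1.3 -0.1] gw 0.0313 ff 25.0 q [ 0.5   0.6  -0.98  1.79  0.56  1.07  1.01]
 turn [0.1, -0.3, -0.3] shift [-0.0031, 0.0004, 0.1348] rows>= 2.2
```

View pics/s1.png

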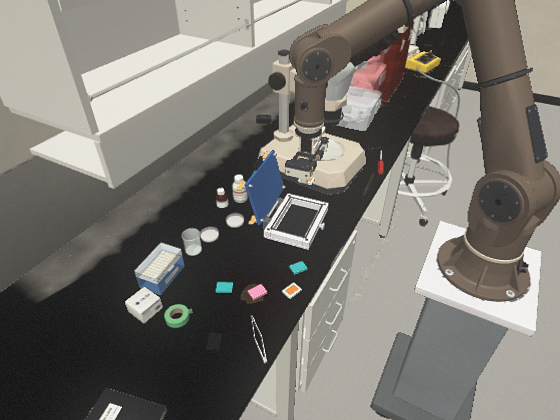

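Run:
```python
from h import *
im=shot("top","t1.png"); cv2.imwrite("pics/t1c.png",cv2.resize(im[60:420,200:560],None,fx=1.6,fy=1.6)[:,:,::-1])
```

```text
(no output)
```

View pics/t1c.png

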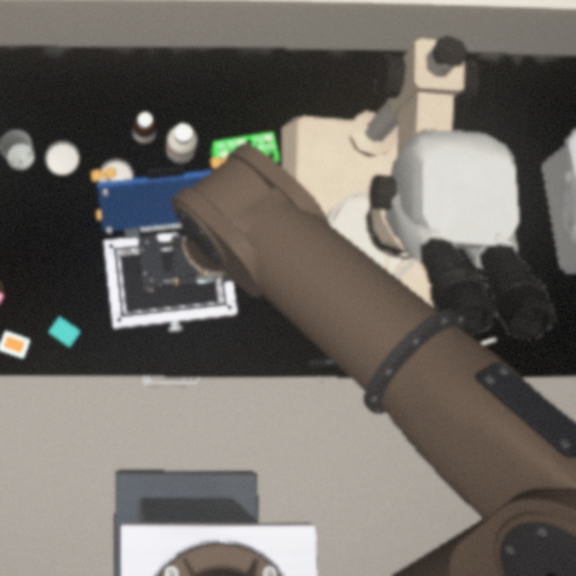

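```bash
cat > fk.py <<'E'
from h import *
from scipy.optimize import least_squares
import itertools
D=[([1.008,.434,.025,1.573,-.012,1.134,-.075],[.277,-.56,.227],26.34),
([.53,-.04,-.51,1.99,-.02,1.19,-.49],[.3602,-.0493,.3002],60.24),
([-.09,.37,-.79,1.49,.26,1.39,-1.41],[.4811,.2973,.3388],59.98),
([-.18,.74,-.63,1.54,.49,1.02,-1.58],[.602,.317,.0832],53.74),
([-.21,.83,-.58,1.59,.55,.89,-1.63],[.6019,.3147,.0028],53.35),
([.24,.17,-.57,1.92,.1,1.08,-1.82],[.4371,.0639,.248],7.16),
([.42,.2,-.79,1.91,.16,1.09,-.31],[.4371,.0636,.2483],97.07),
([.5,.6,-.98,1.79,.56,1.07,1.01],[.5508,.0407,.1478],-173.37)]
def fk(q,p,s):
    h,L1,L2,Lw,o1,o7,a,a3=p; Z=lambda t:R.from_euler('z',t); Y=lambda t:R.from_euler('y',t)
    r=Z(s[0]*q[0]+o1)*Y(q[1])*Z(s[1]*q[2]); e=np.array([0,0,h])+ r.apply([a,0,L1])
    r=r*Y(q[3])*Z(s[2]*q[4]); w=e+(r).apply([a3,0,L2])
    r=r*Y(q[5])*Z(s[3]*q[6]+o7); return e,w,w+r.apply([0,0,Lw]),r
def fit():
    best=None
    for s in itertools.product((1,-1),repeat=4):
        def f(p):
            o=[]
            for q,x,ang in D:
                e,w,t,r=fk(q,p,s); o+=list((t-x)); o+=list((.2*((down(ang).inv()*r).as_matrix()-np.eye(3))).ravel())
            return o
        for o1,o7 in itertools.product((0,1.57,3.14,-1.57),repeat=2):
            S=least_squares(f,[.3,.5,.45,.3,o1,o7,0,0])
            if best is None or S.cost<best[0]: best=(S.cost,S.x,s)
    return best
if __name__=="__main__":
    b=fit(); print(b[0],b[1],b[2])
    import pickle; pickle.dump(b,open("fk.pkl","wb"))
    for q,x,ang in D:
        e,w,t,r=fk(q,b[1],b[2]); print("elbow",e,"wrist",w,"tcp err",t-x)
    o=onz("top",[190,470],.45); print("eyepiece top view pts at z=.45:",[onz("top",rc,.45)[:2] for rc in ([240,480],[262,490],[170,465],[150,450],[200,445])])
E
timeout 200 python3 fk.py
```

```text
0.0006770073165056071 [-0.0366  0.5506  0.412   0.079  -0.0854 -4.7957 -0.0008 -0.0142] (-1, -1, -1, -1)
elbow [ 0.1061 -0.205   0.4633] wrist [ 0.2711 -0.5466  0.3021] tcp err [-0.0059  0.0133 -0.0038]
elbow [-0.0188  0.0128  0.5135] wrist [ 0.366  -0.0311  0.3723] tcp err [ 0.0055  0.0182 -0.0069]
elbow [0.1986 0.0003 0.477 ] wrist [0.4805 0.2951 0.4174] tcp err [-0.0008 -0.0019 -0.0004]
elbow [0.3692 0.0346 0.3704] wrist [0.6042 0.3057 0.1675] tcp err [ 0.0025 -0.0114  0.0054]
elbow [0.4028 0.05   0.3355] wrist [0.6051 0.3092 0.0869] tcp err [ 0.0033 -0.0056  0.0051]
elbow [ 0.0875 -0.03    0.5062] wrist [0.4424 0.0748 0.3246] tcp err [ 0.0053  0.0111 -0.0024]
elbow [ 0.0949 -0.0532  0.5031] wrist [0.4453 0.074  0.3271] tcp err [ 0.0086  0.0104 -0.0002]
elbow [ 0.2585 -0.1721  0.4181] wrist [0.5606 0.0359 0.2301] tcp err [ 0.0091 -0.0048  0.0033]
eyepiece top view pts at z=.45: [array([ 0.4779, -0.2109]), array([ 0.4382, -0.2264]), array([ 0.6092, -0.193 ]), array([ 0.648 , -0.1673]), array([ 0.5516, -0.151 ])]
```

Scene and top show the elbow to the right of the forearm line. A rough kinematic fit gives about 5 cm clearance to the eyepieces, so I descend into the chamber.

Emit:
arm_command:
  rows:
    - [[0, -0.3, -0.3], [-0.002, 0, 0.04], 0.2]
    - [[0, -0.3, -0.3], [-0.003, 0, 0.08], 0.2]
    - [[0, -0.3, -0.3], [-0.003, 0, 0.115], 0.2]
    - [[0, -0.3, -0.3], [-0.003, 0, 0.125], 0.2]
    - [[0, -0.3, -0.3], [-0.003, 0, 0.13], 0.2]
    - [[0, -0.3, -0.3], [-0.003, 0, 0.135], 0.2]
    - [[0, -0.3, -0.3], [-0.003, 0, 0.135], 0.2]

```text
time_s: 10.9
tool_pos: [0.556, 0.0412, 0.0164]
tcp_rot: [0.003, -0.062, 0.998, 0.0]
force: [0.3, 0.5, -0.2]
grip_width: 0.0314
finger_force: 25.0
```

Run:
```python
from h import *
here(); plan(ch(-8,-36,.012),186.9)
```

```text
t 10.9 pos [0.556  0.0412 0.0164] xang -172.9 z [ 0.006  0.001 -1.   ] F [ 0.3  0.5 -0.2] gw 0.0314 ff 25.0 q [ 0.4   0.75 -0.84  1.9   0.75  0.84  0.86]
 turn [-0.0, 0.4, 0.2] shift [0.003, 0.0008, 0.0044] rows>= 0.1
```

Emit:
arm_command:
  rows:
    - [[0, 0.3, 0], [0.003, 0.001, 0.003], 0.2]
    - [[0, 0.3, 0], [0.003, 0.001, 0.0045], 0.2]
    - [[0, 0.3, 0], [0.003, 0.001, 0.0045], 0.2]
    - [[0, 0.3, 0], [0.003, 0.001, 0.0045], 0.46]
    - [[0, 0.3, 0], [0.003, 0.001, 0.0045], 0.46]
    - [[0, 0.3, 0], [0.003, 0.001, 0.0045], 0.46]
    - [[0, 0.3, 0], [0.003, 0.001, -0.02], 0.46]
    - [[0, 0.3, 0], [0.003, 0.001, -0.07], 0.46]
    - [[0, 0.3, 0], [0.003, 0.001, -0.13], 0.46]
    - [[0, 0.3, 0], [0.003, 0.001, -0.18], 0.46]

```text
time_s: 12.15
tool_pos: [0.5515, 0.042, 0.198]
tcp_rot: [0.0, -0.062, 0.998, 0.0]
force: [0.7, -0.2, 0.5]
grip_width: 0.0424
finger_force: 0.0
```

Run:
```python
from h import *
here(); plan([.4415,.3425,.22],160,name="B160");plan([.4415,.3425,.22],251.7,name="B251"); plan([.4415,.3425,.22],71.7,name="B71")
```

```text
t 12.15 pos [0.5515 0.042  0.198 ] xang -172.84 z [ 0.001  0.    -1.   ] F [ 0.7 -0.2  0.5] gw 0.0424 ff 0.0 q [ 0.53  0.54 -1.02  1.73  0.5   1.15  1.06]
B160 turn [0.0, 0.0, 27.2] shift [0.0716, 0.3119, -0.022] rows>= 5.1
B251 turn [-0.0, 0.1, -64.5] shift [0.0716, 0.3119, -0.022] rows>= 6.0
B71 turn [0.1, 0.0, 115.5] shift [0.0716, 0.3119, -0.022] rows>= 10.8
```

Emit:
arm_command:
  rows:
    - [[0, 0, 10.5], [0, 0.02, -0.02], 0.6]
    - [[0, 0, 21], [0.01, 0.06, -0.02], 0.6]
    - [[0, 0, 31.5], [0.02, 0.1, -0.02], 0.6]
    - [[0, 0, 42], [0.03, 0.14, -0.02], 0.6]
    - [[0, 0, 52.5], [0.04, 0.18, -0.02], 0.6]
    - [[0, 0, 63], [0.05, 0.22, -0.02], 0.6]
    - [[0, 0, 73.5], [0.06, 0.26, -0.02], 0.6]
    - [[0, 0, 84], [0.07, 0.3, -0.02], 0.6]
    - [[0, 0, 94.5], [0.072, 0.312, -0.02], 0.6]
    - [[0, 0, 105], [0.072, 0.312, -0.02], 0.6]

```text
time_s: 13.4
tool_pos: [0.4401, 0.3439, 0.2157]
tcp_rot: [-0.0, 0.755, 0.656, 0.0]
force: [0.0, -0.6, -0.1]
grip_width: 0.0551
finger_force: 0.0
```

Run:
```python
from h import *
here(); plan([.4415,.3425,.08],71.7); cal=viewer.get_calibration("wrist"); im=shot("wrist","w4.png"); plates(im,cal)
```

```text
t 13.4 pos [0.4401 0.3439 0.2157] xang 81.96 z [-0.     0.001 -1.   ] F [ 0.  -0.6 -0.1] gw 0.0551 ff 0.0 q [-0.31  0.41 -0.62  1.71  0.26  1.1  -1.14]
 turn [-0.0, -0.0, 10.3] shift [-0.0013, 0.0017, 0.1357] rows>= 2.2
plate px [323. 157.] c [274.  183.8] size 85.1 20.3 long axis deg 74.7
plate px [321. 388.] c [555.  144.1] size 21.0 86.0 long axis deg 91.6
plate px [374. 365.] c [505.6  74.4] size 27.0 457.1 long axis deg 171.9
```

View pics/w4.png

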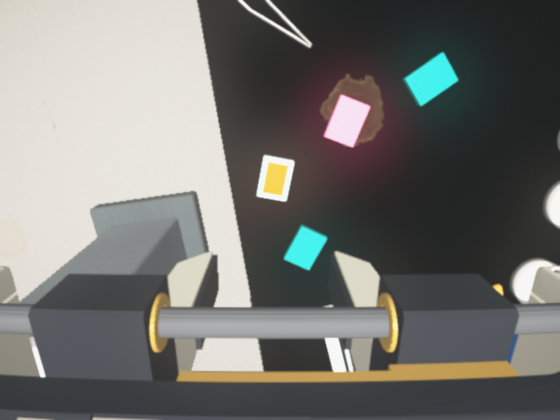

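Plate B is at (179,275); its hue is just outside my mask, so I widen it.

```bash
sed -i 's/<22)/<32)/' h.py
python3 - <<'E'
from h import *
cal=viewer.get_calibration("wrist"); plates(cv2.imread("pics/w4.png")[:,:,::-1].copy(),cal)
E
```

```text
plate px [178. 275.] c [442.6 342.4] size 31.3 19.2 long axis deg 70.7
plate px [288. 498.] c [691.7 168.7] size 8.3 20.4 long axis deg 129.7
plate px [325. 156.] c [272.8 184.7] size 85.1 20.3 long axis deg 74.1
plate px [323. 389.] c [553.9 142.1] size 21.8 86.0 long axis deg 91.0
plate px [374. 365.] c [503.5  72.9] size 27.0 457.3 long axis deg 171.3
```

Emit:
arm_command:
  rows:
    - [[0, 0, 10.6], [-0.001, 0.002, 0.06], 0.6]
    - [[0, 0, 10.6], [-0.001, 0.002, 0.12], 0.6]
    - [[0, 0, 10.6], [-0.001, 0.002, 0.17], 0.6]
    - [[0, 0, 10.6], [-0.001, 0.002, 0.195], 0.6]
    - [[0, 0, 10.6], [-0.001, 0.002, 0.2], 0.6]
    - [[0, 0, 10.6], [-0.001, 0.002, 0.2], 0.6]

```text
time_s: 14.2
tool_pos: [0.4434, 0.3414, 0.0163]
tcp_rot: [-0.0, 0.811, 0.585, 0.0]
force: [-0.1, 0.3, 0.6]
grip_width: 0.0547
finger_force: 0.0
```

Run:
```python
from h import *
here(); plan([.4420,.3427,.003],71)
```

```text
t 14.2 pos [0.4434 0.3414 0.0163] xang 71.6 z [ 0.     0.001 -1.   ] F [-0.1  0.3  0.6] gw 0.0547 ff 0.0 q [-0.42  0.64 -0.46  1.91  0.43  0.69 -1.47]
 turn [0.0, -0.0, 0.6] shift [0.0008, -0.0017, 0.0133] rows>= 0.2
```

Emit:
arm_command:
  rows:
    - [[0, 0, 0.6], [0.001, -0.0015, 0.013], 0.6]
    - [[0, 0, 0.6], [0.001, -0.0015, 0.013], 0.6]
    - [[0, 0, 0.6], [0.001, -0.0015, 0.013], 0.2]
    - [[0, 0, 0.6], [0.001, -0.0015, 0.013], 0.2]
    - [[0, 0, 0.6], [0.001, -0.0015, 0.013], 0.2]
    - [[0, 0, 0.6], [0.001, -0.0015, 0.013], 0.2]
    - [[0, 0, 0.6], [0.001, -0.0015, -0.03], 0.2]
    - [[0, 0, 0.6], [0.001, -0.0015, -0.09], 0.2]
    - [[0, 0, 0.6], [0.001, -0.0015, -0.15], 0.2]
    - [[0, 0, 0.6], [0.001, -0.0015, -0.17], 0.2]
  squeeze: 25

```text
time_s: 15.45
tool_pos: [0.4429, 0.3439, 0.1897]
tcp_rot: [-0.0, 0.814, 0.58, 0.003]
force: [0.1, 0.0, -0.1]
grip_width: 0.0315
finger_force: 25.0
```

Run:
```python
from h import *
here(); plan(ch(-8,36,.19),186.9,name="187"); plan(ch(-22,36,.15),6.9,name="7")
```

```text
t 15.45 pos [0.4429 0.3439 0.1897] xang 70.95 z [ 0.004  0.004 -1.   ] F [ 0.1  0.  -0.1] gw 0.0315 ff 25.0 q [-0.34  0.43 -0.57  1.75  0.27  1.04 -1.34]
187 turn [0.4, -0.0, -116.0] shift [-0.1851, 0.1712, -0.0007] rows>= 10.8
7 turn [-0.0, -0.3, 64.0] shift [-0.1914, 0.1585, 0.0392] rows>= 6.0
```

Emit:
arm_command:
  rows:
    - [[0, 0, -10.5], [-0.02, 0.02, 0], 0.2]
    - [[0, 0, -21], [-0.04, 0.04, 0], 0.2]
    - [[0, 0, -31.5], [-0.06, 0.06, 0], 0.2]
    - [[0, 0, -42], [-0.08, 0.08, 0], 0.2]
    - [[0, 0, -52.5], [-0.1, 0.09, 0], 0.2]
    - [[0, 0, -63], [-0.12, 0.11, 0], 0.2]
    - [[0, 0, -73.5], [-0.14, 0.13, 0], 0.2]
    - [[0, 0, -84], [-0.16, 0.15, 0], 0.2]
    - [[0, 0, -94.5], [-0.18, 0.17, 0], 0.2]
    - [[0, 0, -105], [-0.185, 0.171, 0], 0.2]

```text
time_s: 16.7
tool_pos: [0.5441, 0.1091, 0.1852]
tcp_rot: [-0.0, 0.034, 0.999, -0.001]
force: [-0.4, 0.6, 0.5]
grip_width: 0.0318
finger_force: 25.0
```

Run:
```python
from h import *
here(); plan(ch(-8,36,.03),186.9,name="187")
```

```text
t 16.7 pos [0.5441 0.1091 0.1852] xang 176.07 z [-0.    -0.001 -1.   ] F [-0.4  0.6  0.5] gw 0.0318 ff 25.0 q [ 0.38  0.55 -0.98  1.74  0.5   1.12  0.75]
187 turn [-0.1, -0.0, -10.8] shift [-0.0, 0.0042, 0.1552] rows>= 2.5
```

Emit:
arm_command:
  rows:
    - [[0, 0, -10.8], [0, 0.004, 0.02], 0.2]
    - [[0, 0, -10.8], [0, 0.004, 0.07], 0.2]
    - [[0, 0, -10.8], [0, 0.004, 0.12], 0.2]
    - [[0, 0, -10.8], [0, 0.004, 0.15], 0.2]
    - [[0, 0, -10.8], [0, 0.004, 0.155], 0.2]
    - [[0, 0, -10.8], [0, 0.004, 0.155], 0.2]
    - [[0, 0, -10.8], [0, 0.004, 0.155], 0.2]

```text
time_s: 17.58
tool_pos: [0.5444, 0.1162, 0.0322]
tcp_rot: [0.001, -0.059, 0.998, 0.0]
force: [0.4, 0.1, -0.9]
grip_width: 0.0311
finger_force: 25.0
```

Run:
```python
from h import *
here(); plan(ch(-8,36,.012),186.9,name="187")
```

```text
t 17.57 pos [0.5444 0.1162 0.0322] xang -173.27 z [ 0.002  0.001 -1.   ] F [ 0.4  0.1 -0.9] gw 0.0311 ff 25.0 q [ 0.29  0.74 -0.87  1.89  0.74  0.87  0.72]
187 turn [0.0, 0.1, -0.2] shift [0.0005, -0.0031, 0.0202] rows>= 0.3
```

Emit:
arm_command:
  rows:
    - [[0, 0, -0.2], [0, -0.003, 0.013], 0.2]
    - [[0, 0, -0.2], [0, -0.003, 0.02], 0.2]
    - [[0, 0, -0.2], [0, -0.003, 0.02], 0.2]
    - [[0, 0, -0.2], [0, -0.003, 0.02], 0.46]
    - [[0, 0, -0.2], [0, -0.003, 0.02], 0.46]
    - [[0, 0, -0.2], [0, -0.003, 0.02], 0.46]
    - [[0, 0, -0.2], [0, -0.003, -0.01], 0.46]
    - [[0, 0, -0.2], [0, -0.003, -0.06], 0.46]
    - [[0, 0, -0.2], [0, -0.003, -0.12], 0.46]
    - [[0, 0, -0.2], [0, -0.003, -0.17], 0.46]

```text
time_s: 18.82
tool_pos: [0.5438, 0.1131, 0.203]
tcp_rot: [0.0, -0.061, 0.998, 0.0]
force: [1.2, -0.5, -0.5]
grip_width: 0.042
finger_force: 0.0
```

Run:
```python
from h import *
here(); cal=viewer.get_calibration("wrist"); im=shot("wrist"); t=shot("top"); plates(im,cal,.016)
cv2.imwrite("pics/c5.png",np.hstack([cv2.resize(im,(480,360)),cv2.resize(t[185:275,240:320],(320,360))])[:,:,::-1])
s=spotter.look_for("wrist","plate_0_center"); print(s)
for k in ("wing_front_left","wing_front_right"):
  for x in spotter.mark_of("top",k): print(k,x,onz("top",x["at"],.19))
plan(ch(-8,36,.35),186.9)
```

```text
t 18.82 pos [0.5438 0.1131 0.203 ] xang -173.04 z [ 0.001  0.    -1.   ] F [ 1.2 -0.5 -0.5] gw 0.042 ff 0.0 q [ 0.41  0.55 -1.04  1.72  0.51  1.17  0.92]
plate px [181. 201.] c [552.1  41.5] size 32.0 20.7 long axis deg 7.0
plate px [181. 272.] c [543.6 112.4] size 31.8 19.3 long axis deg 7.0
plate px [325. 181.] c [725.5  28.8] size 14.9 77.9 long axis deg 178.6
plate px [329. 368.] c [702.2 243.4] size 71.4 8.7 long axis deg 10.1
[]
wing_front_left {'at': [165.9, 264.5], 'conf': 0.65} [0.6924 0.1884 0.19  ]
wing_front_right {'at': [232.2, 304.8], 'conf': 0.71} [0.5309 0.0915 0.19  ]
wing_front_right {'at': [164.1, 338.2], 'conf': 0.52} [0.6986 0.0096 0.19  ]
 turn [-0.0, -0.0, 0.0] shift [-0.0008, 0.0005, -0.1498] rows>= 2.4
```

View pics/c5.png

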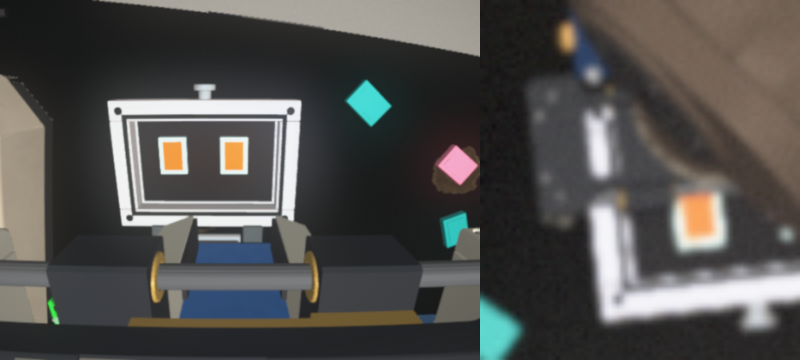

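Wrist view: both plates flat in the chamber, orange up, at (181,201) and (181,272), around chamber y = ∓36. Now estimate the cover angle.

```bash
cat >> h.py <<'E'
def cov(th,d,y,n): # n = offset along outward normal, mm
    return ch(86-d*np.cos(th)+n*np.sin(th),y,(36+d*np.sin(th)+n*np.cos(th))/1000)
E
python3 - <<'E'
from h import *
for th in(1.57,1.6,1.65,1.7,1.75,1.8,1.85):
    print(th,"top: ",*[proj("top",cov(th,160,y,-4.5)).round(1) for y in(104,-104)],"wing",*[proj("top",cov(th,149,y,23)).round(1) for y in(93,-93)], "tabtop",np.round(cov(th,182,0,5),3))
b=cv2.imread("pics/t0.png").astype(int)
blue=(b[:,:,0]>b[:,:,2]+30)&(b[:,:,0]>60); blue[:,:255]=0;blue[:,355:]=0;blue[:150]=0;blue[230:]=0
for c in (265,270,285,303,320,335,341): print(c,np.where(blue[:,c])[0][[0,-1]])
plan(ch(150,0,.30),186.9,name="behind")
E
```

```text
1.57 top:  [192.4 262.8] [183.  349.3] wing [182.  266.3] [173.7 342.5] tabtop [0.647 0.089 0.218]
1.6 top:  [190.4 262.6] [181. 349.] wing [180.3 266.1] [172.1 342.2] tabtop [0.652 0.09  0.218]
1.65 top:  [187.2 262.3] [177.9 348.5] wing [177.5 265.8] [169.3 341.7] tabtop [0.661 0.091 0.217]
1.7 top:  [184.1 261.9] [174.7 348. ] wing [174.9 265.5] [166.7 341.2] tabtop [0.67  0.092 0.216]
1.75 top:  [181.  261.6] [171.7 347.5] wing [172.3 265.2] [164.2 340.6] tabtop [0.679 0.093 0.214]
1.8 top:  [178.  261.3] [168.7 346.9] wing [169.8 264.9] [161.8 340.1] tabtop [0.688 0.094 0.212]
1.85 top:  [175.1 261. ] [165.9 346.3] wing [167.5 264.7] [159.5 339.5] tabtop [0.697 0.095 0.21 ]
265 [174 203]
270 [173 202]
285 [170 201]
303 [170 199]
320 [166 198]
335 [166 195]
341 [165 193]
behind turn [-0.0, -0.0, 0.0] shift [-0.1588, -0.0356, -0.0999] rows>= 3.1
```

Emit:
arm_command:
  rows:
    - [[0, 0, 0], [0, -0.01, -0.06], 0]
    - [[0, 0, 0], [-0.03, -0.02, -0.1], 0]
    - [[0, 0, 0], [-0.08, -0.03, -0.1], 0]
    - [[0, 0, 0], [-0.13, -0.036, -0.1], 0]
    - [[0, 0, 0], [-0.174, -0.036, -0.1], 0]
    - [[0, 0, 0], [-0.174, -0.036, -0.1], 0]
    - [[0, 0, 0], [-0.174, -0.036, -0.1], 0]

```text
time_s: 19.95
tool_pos: [0.7202, 0.0985, 0.2988]
tcp_rot: [-0.001, -0.061, 0.998, -0.0]
force: [-0.3, 0.1, 0.4]
grip_width: 0.0005
finger_force: 0.0
```

Run:
```python
from h import *
here(); im=shot("wrist","w6.png"); plan(ch(165,0,.185),186.9,name="behind down")
```

```text
t 19.95 pos [0.7202 0.0985 0.2988] xang -173.0 z [-0.003 -0.    -1.   ] F [-0.3  0.1  0.4] gw 0.0005 ff 0.0 q [ 0.24  0.74 -0.95  1.11  0.58  1.56  1.11]
behind down turn [-0.0, -0.1, 0.1] shift [-0.0005, -0.0003, 0.1146] rows>= 1.8
```

View pics/w6.png

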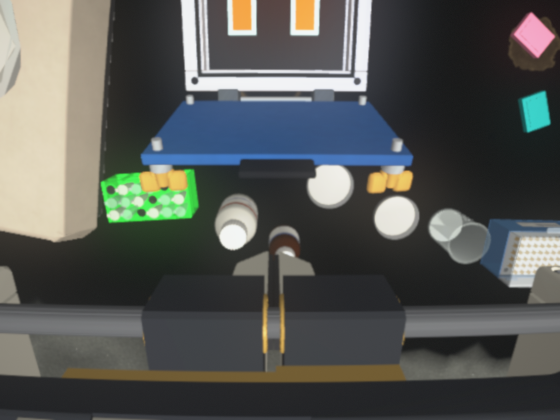

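Picture: cover seen from above, tab at (168,277), white bottle at (225,235), brown bottle under the fingers, well below z 0.185. I compute the pushing arc.

Run:
```python
from h import *
def tp(th,d=170): return 86-d*np.cos(th)+5*np.sin(th)+10, 36+d*np.sin(th)+5*np.cos(th)
for th in [1.84,1.7,1.55,1.4,1.25,1.1,.95,.8,.65,.5,.4,.3,.2,.1,.05,0]:
    X,Z=tp(th); print(th,"dx",round((165-X)/1000,3),"dz",round((185-Z)/1000,3))
```

```text
1.84 dx 0.019 dz -0.014
1.7 dx 0.042 dz -0.019
1.55 dx 0.068 dz -0.021
1.4 dx 0.093 dz -0.019
1.25 dx 0.118 dz -0.014
1.1 dx 0.142 dz -0.005
0.95 dx 0.164 dz 0.008
0.8 dx 0.184 dz 0.024
0.65 dx 0.201 dz 0.042
0.5 dx 0.216 dz 0.063
0.4 dx 0.224 dz 0.078
0.3 dx 0.23 dz 0.094
0.2 dx 0.235 dz 0.11
0.1 dx 0.238 dz 0.127
0.05 dx 0.239 dz 0.136
0 dx 0.239 dz 0.144
```

Emit:
arm_command:
  rows:
    - [[0, 0, 0], [0, 0, 0.06], 0]
    - [[0, 0, 0], [0, 0, 0.114], 0]
    - [[0, 0, 0], [0, 0, 0.114], 0]
    - [[0, 0, 0], [0, 0, 0.114], 0]

```text
time_s: 20.5
tool_pos: [0.7213, 0.0985, 0.1894]
tcp_rot: [0.001, -0.06, 0.998, 0.0]
force: [-0.1, 0.3, 0.8]
grip_width: 0.0005
finger_force: 0.0
```

Emit:
arm_command:
  rows:
    - [[0, 0, 0], [0.015, 0, -0.012], 0]
    - [[0, 0, 0], [0.035, 0, -0.016], 0]
    - [[0, 0, 0], [0.055, 0, -0.02], 0]
    - [[0, 0, 0], [0.075, 0, -0.02], 0]
    - [[0, 0, 0], [0.095, 0, -0.019], 0]
    - [[0, 0, 0], [0.118, 0, -0.014], 0]
    - [[0, 0, 0], [0.142, 0, -0.005], 0]
    - [[0, 0, 0], [0.164, 0, 0.008], 0]
    - [[0, 0, 0], [0.184, 0, 0.024], 0]
    - [[0, 0, 0], [0.201, 0, 0.042], 0]

```text
time_s: 21.75
tool_pos: [0.5215, 0.0745, 0.1473]
tcp_rot: [0.002, -0.061, 0.998, -0.0]
force: [0.5, 1.2, 0.5]
grip_width: 0.0004
finger_force: 0.5
```

Run:
```python
from h import *
here(); shot("scene","s7.png"); d=bot.observe()["tool_pos"]; v=d[:2]-C; print("chamber mm",v@EX*1e3,v@EY*1e3)
```

```text
t 21.75 pos [0.5215 0.0745 0.1473] xang -173.04 z [ 0.005 -0.001 -1.   ] F [0.5 1.2 0.5] gw 0.0004 ff 0.5 q [ 0.48  0.57 -1.03  1.86  0.57  1.04  0.91]
chamber mm -38.624836844669126 -0.10696530661467979
```

View pics/s7.png

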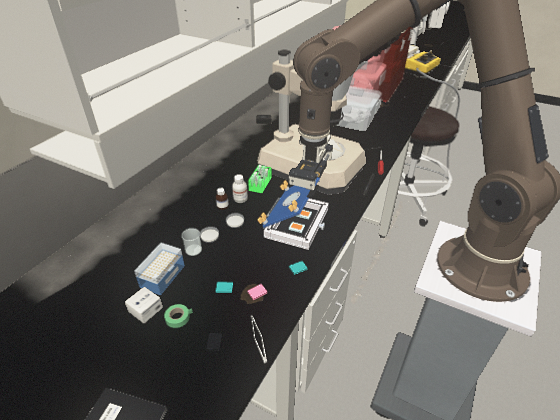

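The cover follows, at about 0.65 rad now. Continuing the arc.

Emit:
arm_command:
  rows:
    - [[0, 0, 0], [0.008, 0, 0.01], 0]
    - [[0, 0, 0], [0.015, 0, 0.021], 0]
    - [[0, 0, 0], [0.023, 0, 0.036], 0]
    - [[0, 0, 0], [0.029, 0, 0.052], 0]
    - [[0, 0, 0], [0.034, 0, 0.068], 0]
    - [[0, 0, 0], [0.037, 0, 0.085], 0]
    - [[0, 0, 0], [0.038, 0, 0.094], 0]
    - [[0, 0, 0], [0.038, 0, 0.1], 0]
    - [[0, 0, 0], [0.038, 0, 0.103], 0]
    - [[0, 0, 0], [0.038, 0, 0.103], 0]

```text
time_s: 23.05
tool_pos: [0.4839, 0.0693, 0.0418]
tcp_rot: [0.0, -0.061, 0.998, 0.0]
force: [-0.4, -0.1, 0.1]
grip_width: 0.0004
finger_force: 0.0
```

Run:
```python
from h import *
here()
```

```text
t 23.05 pos [0.4839 0.0693 0.0418] xang -173.06 z [ 0.  0. -1.] F [-0.4 -0.1  0.1] gw 0.0004 ff 0.0 q [ 0.41  0.66 -0.92  2.04  0.73  0.81  0.74]
```

Emit:
arm_command:
  rows:
    - [[0, 0, 0], [0, 0, 0.002], 0]
    - [[0, 0, 0], [0, 0, 0.002], 0]
    - [[0, 0, 0], [0, 0, 0.002], 0]

```text
time_s: 23.42
tool_pos: [0.4841, 0.0694, 0.0411]
tcp_rot: [0.001, -0.061, 0.998, -0.0]
force: [-4.2, -2.1, 18.8]
grip_width: 0.0005
finger_force: 9.1
```

Emit:
arm_command:
  rows:
    - [[0, 0, 0], [0, 0, -0.05], 0]
    - [[0, 0, 0], [0, 0, -0.11], 0]
    - [[0, 0, 0], [-0.03, 0, -0.16], 0.3]
    - [[0, 0, 0], [-0.08, 0, -0.22], 0.3]
    - [[0, 0, 0], [-0.12, 0, -0.26], 0.3]
    - [[0, 0, 0], [-0.12, 0, -0.26], 0.3]
    - [[0, 0, 0], [-0.12, 0, -0.26], 0.3]

```text
time_s: 24.3
tool_pos: [0.6025, 0.084, 0.2994]
tcp_rot: [-0.0, -0.061, 0.998, 0.0]
force: [-1.1, -0.1, -0.1]
grip_width: 0.0276
finger_force: 0.0
```

Run:
```python
from h import *
here(); im=shot("wrist","w8.png"); cal=viewer.get_calibration("wrist")
for n,x,y in(("fl",-63,93),("fr",-63,-93),("rr",63,-93),("rl",63,93)): print(n,proj("wrist",ch(x,y,.069),cal))
```

```text
t 24.3 pos [0.6025 0.084  0.2994] xang -173.04 z [-0.  0. -1.] F [-1.1 -0.1 -0.1] gw 0.0276 ff 0.0 q [ 0.43  0.56 -1.06  1.45  0.49  1.42  1.05]
fl [ 71.407  363.1905]
fr [ 71.0077 183.7671]
rr [188.6984 191.245 ]
rl [189.0271 355.2005]
```

View pics/w8.png

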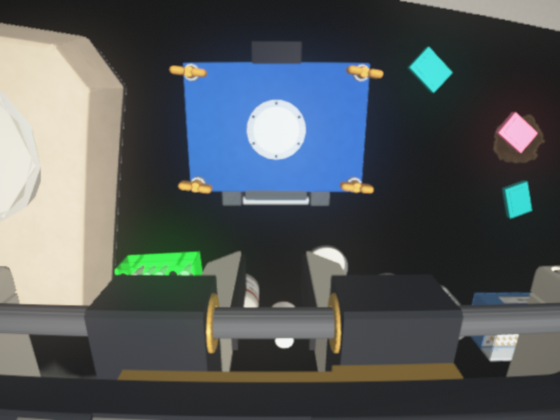

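Wrist view: cover shut flat, wings at (71,188), (71,363), (187,195), (187,357), with blades along chamber y, still loose. Next: blade angles, and the microscope base height by triangulation.

Run:
```python
from h import *
cal=viewer.get_calibration("wrist")
o1,d1=ray("top",[246,376]); o2,d2=ray("wrist",[85,123],cal)
A=np.array([d1,-d2]).T; t=np.linalg.lstsq(A,o2-o1,rcond=None)[0]; print("base corner",o1+t[0]*d1,o2+t[1]*d2)
im=cv2.imread("pics/w8.png"); hsv=cv2.cvtColor(im,cv2.COLOR_BGR2HSV)
m=((hsv[:,:,0]>5)&(hsv[:,:,0]<32)&(hsv[:,:,1]>120)&(hsv[:,:,2]>110)).astype(np.uint8)
for n,x,y in(("fl",-63,93),("fr",-63,-93),("rr",63,-93),("rl",63,93)):
    c=proj("wrist",ch(x,y,.064),cal).astype(int)
    sub=m[c[0]-16:c[0]+17,c[1]-26:c[1]+27]; p=np.argwhere(sub)+[c[0]-16,c[1]-26]
    w=np.array([onz("wrist",q,.066,cal)[:2] for q in p])
    (ww,hh),a=(r:=cv2.minAreaRect((w*1000).astype(np.float32)))[1:]; u,s,v=np.linalg.svd(w-w.mean(0),full_matrices=False)
    ang=np.degrees(np.arctan2(v[0,1],v[0,0]))%180
    k=w.mean(0)-C; print(n,"center mm",(np.array(r[0])/1000-C)@EX*1e3,(np.array(r[0])/1000-C)@EY*1e3,"size",ww,hh,"blade ang",ang,"joint~",np.radians(96.9-ang))
plan(ch(-63,93,.15),90,name="fl")
```

```text
base corner [ 0.5258 -0.1194 -0.0175] [ 0.5274 -0.1203 -0.0171]
fl center mm -62.8240729989643 96.16080997177417 size 9.129647254943848 37.53417205810547 blade ang 90.29254788549943 joint~ 0.11532179456589639
fr center mm -63.01506238104455 -90.341296238887 size 38.012577056884766 9.416476249694824 blade ang 89.55685239739327 joint~ 0.12816210312541565
rr center mm 60.98021440705799 -90.31754699064876 size 13.428237915039062 36.80876922607422 blade ang 88.76154407460788 joint~ 0.1420428519265345
rl center mm 61.59600265028405 96.36701040515969 size 11.85045051574707 36.8903923034668 blade ang 87.43745723953526 joint~ 0.16515252678086287
fl turn [-0.1, -0.0, 97.0] shift [0.1081, 0.0933, 0.1488] rows>= 9.1
```

Emit:
arm_command:
  rows:
    - [[0, 0, 10.5], [0.01, 0.01, 0], 0.3]
    - [[0, 0, 21], [0.03, 0.03, 0], 0.3]
    - [[0, 0, 31.5], [0.05, 0.05, 0.02], 0.3]
    - [[0, 0, 42], [0.07, 0.07, 0.05], 0.3]
    - [[0, 0, 52.5], [0.09, 0.085, 0.08], 0.3]
    - [[0, 0, 63], [0.1, 0.095, 0.11], 0.3]
    - [[0, 0, 73.5], [0.108, 0.095, 0.14], 0.3]
    - [[0, 0, 84], [0.108, 0.095, 0.149], 0.3]
    - [[0, 0, 94.5], [0.108, 0.095, 0.149], 0.3]
    - [[0, 0, 97], [0.108, 0.095, 0.149], 0.3]

```text
time_s: 25.6
tool_pos: [0.4819, 0.1638, 0.1494]
tcp_rot: [-0.0, 0.709, 0.705, -0.001]
force: [0.9, -0.1, -0.1]
grip_width: 0.0275
finger_force: 0.0
```

Run:
```python
from h import *
here(); plan(ch(-63,95,.052),90,name="fl")
```

```text
t 25.6 pos [0.4819 0.1638 0.1494] xang 89.74 z [-0.003 -0.002 -1.   ] F [ 0.9 -0.1 -0.1] gw 0.0275 ff 0.0 q [ 0.07  0.42 -0.66  1.91  0.32  0.93 -0.75]
fl turn [-0.1, 0.1, -0.3] shift [0.0014, 0.001, 0.0974] rows>= 1.6
```

Emit:
arm_command:
  rows:
    - [[0, 0, 0], [0.001, 0.001, 0.04], 0.3]
    - [[0, 0, 0], [0.001, 0.001, 0.08], 0.3]
    - [[0, 0, 0], [0.001, 0.001, 0.097], 0.3]
    - [[0, 0, 0], [0.001, 0.001, 0.097], 0.3]
    - [[0, 0, 0], [0.001, 0.001, 0.097], 0.05]
    - [[0, 0, 0], [0.001, 0.001, 0.097], 0.05]
    - [[0, 0, 0], [0.001, 0.001, 0.097], 0.05]
    - [[0, 0, 0], [0.001, 0.001, 0.097], 0.05]
  squeeze: 20

```text
time_s: 26.6
tool_pos: [0.4831, 0.1662, 0.0544]
tcp_rot: [-0.001, 0.707, 0.707, -0.001]
force: [-9.1, 0.3, 7.8]
grip_width: 0.0082
finger_force: 20.0
```

Run:
```python
from h import *
here(); print(bot.observe()["moment"])
```

```text
t 26.6 pos [0.4831 0.1662 0.0544] xang 89.98 z [-0.002 -0.001 -1.   ] F [-9.1  0.3  7.8] gw 0.0082 ff 20.0 q [-0.    0.55 -0.58  1.99  0.44  0.73 -0.86]
[ 0.0243  1.9311 -0.1004]
```

Emit:
arm_command:
  rows:
    - [[0, 0, 8], [0, 0.0, 0], 0.05]
    - [[0, 0, 17], [0, 0, 0], 0.05]
    - [[0, 0, 26], [0, 0, 0], 0.05]
    - [[0, 0, 35], [0, 0, 0], 0.05]
    - [[0, 0, 44], [0, 0, 0], 0.05]
    - [[0, 0, 53], [0, 0, 0], 0.05]
    - [[0, 0, 62], [0, 0, 0], 0.05]
    - [[0, 0, 64], [0, 0, 0], 0.05]
    - [[0, 0, 64], [0, 0, 0], 0.05]

```text
time_s: 27.72
tool_pos: [0.483, 0.1663, 0.0544]
tcp_rot: [0.0, 0.974, 0.225, -0.001]
force: [-7.4, -0.5, 7.7]
grip_width: 0.0078
finger_force: 20.0
```

Run:
```python
from h import *
here(); print(bot.observe()["moment"])
```

```text
t 27.73 pos [0.483  0.1663 0.0544] xang 25.98 z [-0.003 -0.001 -1.   ] F [-7.4 -0.5  7.7] gw 0.0078 ff 20.0 q [-0.22  0.49 -0.29  2.01  0.22  0.67 -1.76]
[ 0.0262  1.9443 -0.0056]
```

Emit:
arm_command:
  rows:
    - [[0, 0, 0], [0, 0, 0], 0.3]
    - [[0, 0, 0], [0, 0, 0], 0.3]
    - [[0, 0, 0], [0, 0, -0.03], 0.3]
    - [[0, 0, 0], [0, 0, -0.08], 0.3]
    - [[0, 0, -8], [0, 0, -0.09], 0.3]
    - [[0, 0, -18], [0, 0, -0.09], 0.3]
    - [[0, 0, -28], [0, 0, -0.09], 0.3]
    - [[0, 0, -38], [0, 0, -0.09], 0.3]
    - [[0, 0, -48], [0, 0, -0.09], 0.3]
    - [[0, 0, -58], [0, 0, -0.09], 0.3]

```text
time_s: 28.98
tool_pos: [0.4855, 0.1659, 0.144]
tcp_rot: [0.0, 0.742, 0.671, 0.0]
force: [-0.5, 0.3, 0.7]
grip_width: 0.0276
finger_force: 0.0
```

Run:
```python
from h import *
here(); plan(ch(62,-91,.12),89,name="rr"); im=shot("wrist"); t=shot("top","t9.png"); cal=viewer.get_calibration("wrist")
cv2.imwrite("pics/w9.png",np.hstack([im,cv2.resize(t[180:280,250:360],(240,420))])[:,:,::-1])
```

```text
t 28.98 pos [0.4855 0.1659 0.144 ] xang 84.24 z [ 0.001  0.    -1.   ] F [-0.5  0.3  0.7] gw 0.0276 ff 0.0 q [-0.    0.41 -0.56  1.91  0.27  0.9  -0.8 ]
rr turn [0.0, -0.0, -4.8] shift [-0.1553, 0.1599, 0.024] rows>= 3.6
```

View pics/w9.png

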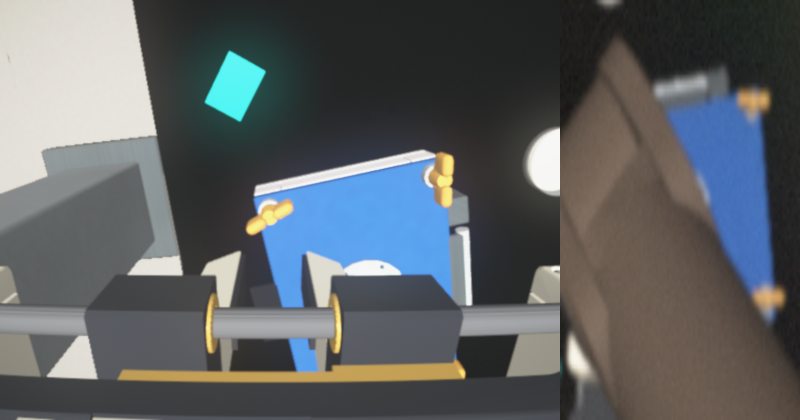

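Front-left wing is turned to about 70° (seen at (215,270)); rear-left is untouched. Next is rear right.

Emit:
arm_command:
  rows:
    - [[0, 0, -4.8], [-0.04, 0.04, 0], 0.3]
    - [[0, 0, -4.8], [-0.08, 0.08, 0], 0.3]
    - [[0, 0, -4.8], [-0.12, 0.12, 0], 0.3]
    - [[0, 0, -4.8], [-0.155, 0.16, 0.01], 0.3]
    - [[0, 0, -4.8], [-0.155, 0.16, 0.024], 0.3]
    - [[0, 0, -4.8], [-0.155, 0.16, 0.024], 0.3]
    - [[0, 0, -4.8], [-0.155, 0.16, 0.024], 0.3]

```text
time_s: 29.95
tool_pos: [0.6273, -0.0033, 0.1202]
tcp_rot: [-0.0, 0.715, 0.7, 0.0]
force: [0.1, -0.6, 0.7]
grip_width: 0.0276
finger_force: 0.0
```

Run:
```python
from h import *
here(); plan(ch(62,-91,.055),89,name="rr")
```

```text
t 29.95 pos [ 0.6273 -0.0033  0.1202] xang 88.79 z [ 0.     0.001 -1.   ] F [ 0.1 -0.6  0.7] gw 0.0276 ff 0.0 q [ 0.25  0.59 -0.5   1.66  0.33  0.98 -0.38]
rr turn [0.0, -0.0, -0.2] shift [-0.0013, 0.0017, 0.0652] rows>= 1.0
```

Emit:
arm_command:
  rows:
    - [[0, 0, 0], [-0.001, 0.0015, 0.03], 0.3]
    - [[0, 0, 0], [-0.001, 0.0015, 0.055], 0.3]
    - [[0, 0, 0], [-0.001, 0.0015, 0.065], 0.3]
    - [[0, 0, 0], [-0.001, 0.0015, 0.065], 0.3]
    - [[0, 0, 0], [-0.001, 0.0015, 0.065], 0.05]
    - [[0, 0, 0], [-0.001, 0.0015, 0.065], 0.05]
    - [[0, 0, 0], [-0.001, 0.0015, 0.065], 0.05]
    - [[0, 0, 0], [-0.001, 0.0015, 0.065], 0.05]

```text
time_s: 30.95
tool_pos: [0.6301, -0.006, 0.0555]
tcp_rot: [0.001, 0.715, 0.699, 0.001]
force: [0.6, -0.0, 6.2]
grip_width: 0.0081
finger_force: 20.0
```

Emit:
arm_command:
  rows:
    - [[0, 0, 8], [0, 0.0, 0], 0.05]
    - [[0, 0, 17], [0, 0, 0], 0.05]
    - [[0, 0, 26], [0, 0, 0], 0.05]
    - [[0, 0, 35], [0, 0, 0], 0.05]
    - [[0, 0, 44], [0, 0, 0], 0.05]
    - [[0, 0, 53], [0, 0, 0], 0.05]
    - [[0, 0, 62], [0, 0, 0], 0.05]
    - [[0, 0, 63], [0, 0, 0], 0.05]
    - [[0, 0, 63], [0, 0, 0], 0.05]

```text
time_s: 32.08
tool_pos: [0.628, -0.0047, 0.0555]
tcp_rot: [-0.001, 0.975, 0.223, -0.001]
force: [-7.7, 2.1, 12.8]
grip_width: 0.008
finger_force: 20.0
```

Run:
```python
from h import *
here(); print(bot.observe()["moment"])
```

```text
t 32.08 pos [ 0.628  -0.0047  0.0555] xang 25.8 z [-0.002  0.001 -1.   ] F [-7.7  2.1 12.8] gw 0.008 ff 20.0 q [ 0.05  0.63 -0.18  1.72  0.15  0.81 -1.33]
[0.581  1.6323 0.1116]
```

Run:
```python
from h import *
plan(ch(-63,-91,.12),89.5,name="fr")
```

```text
fr turn [-0.1, 0.0, -63.7] shift [-0.1174, -0.0402, -0.0643] rows>= 6.0
```

Emit:
arm_command:
  rows:
    - [[0, 0, 0], [0, 0, 0], 0.3]
    - [[0, 0, 0], [0, 0, 0], 0.3]
    - [[0, 0, 0], [0, 0, -0.03], 0.3]
    - [[0, 0, 0], [0, 0, -0.064], 0.3]
    - [[0, 0, -10], [-0.02, -0.007, -0.07], 0.3]
    - [[0, 0, -20], [-0.05, -0.017, -0.07], 0.3]
    - [[0, 0, -30], [-0.08, -0.028, -0.07], 0.3]
    - [[0, 0, -40], [-0.117, -0.04, -0.07], 0.3]
    - [[0, 0, -50], [-0.117, -0.04, -0.07], 0.3]
    - [[0, 0, -60], [-0.117, -0.04, -0.064], 0.3]

```text
time_s: 33.33
tool_pos: [0.5066, -0.0213, 0.1191]
tcp_rot: [0.001, 0.731, 0.682, 0.0]
force: [0.1, -0.4, 1.0]
grip_width: 0.0276
finger_force: 0.0
```

Run:
```python
from h import *
here(); plan(ch(-63,-91,.056),89.5,name="fr")
```

```text
t 33.33 pos [ 0.5066 -0.0213  0.1191] xang 86.03 z [ 0.001 -0.    -1.   ] F [ 0.1 -0.4  1. ] gw 0.0276 ff 0.0 q [ 0.31  0.42 -0.48  1.96  0.26  0.83 -0.39]
fr turn [0.1, 0.0, -3.5] shift [0.0016, -0.0018, 0.0631] rows>= 1.0
```

Emit:
arm_command:
  rows:
    - [[0, 0, -3.5], [0.001, -0.0015, 0.03], 0.3]
    - [[0, 0, -3.5], [0.001, -0.0015, 0.055], 0.3]
    - [[0, 0, -3.5], [0.001, -0.0015, 0.063], 0.3]
    - [[0, 0, -3.5], [0.001, -0.0015, 0.063], 0.3]
    - [[0, 0, -3.5], [0.001, -0.0015, 0.063], 0.05]
    - [[0, 0, -3.5], [0.001, -0.0015, 0.063], 0.05]
    - [[0, 0, -3.5], [0.001, -0.0015, 0.063], 0.05]
    - [[0, 0, -3.5], [0.001, -0.0015, 0.063], 0.05]

```text
time_s: 34.33
tool_pos: [0.5051, -0.0198, 0.0563]
tcp_rot: [0.0, 0.712, 0.702, -0.0]
force: [-2.7, -0.2, 7.1]
grip_width: 0.008
finger_force: 20.0
```

Emit:
arm_command:
  rows:
    - [[0, 0, 8], [0, 0.0, 0], 0.05]
    - [[0, 0, 17], [0, 0, 0], 0.05]
    - [[0, 0, 26], [0, 0, 0], 0.05]
    - [[0, 0, 35], [0, 0, 0], 0.05]
    - [[0, 0, 44], [0, 0, 0], 0.05]
    - [[0, 0, 53], [0, 0, 0], 0.05]
    - [[0, 0, 62], [0, 0, 0], 0.05]
    - [[0, 0, 63], [0, 0, 0], 0.05]
    - [[0, 0, 63], [0, 0, 0], 0.05]

```text
time_s: 35.45
tool_pos: [0.5039, -0.0191, 0.0563]
tcp_rot: [-0.0, 0.974, 0.227, -0.001]
force: [-5.9, 2.2, 9.7]
grip_width: 0.0079
finger_force: 20.0
```

Run:
```python
from h import *
here(); print(bot.observe()["moment"]); plan(ch(62,95,.12),87.5,name="rl")
```

```text
t 35.45 pos [ 0.5039 -0.0191  0.0563] xang 26.27 z [-0.002  0.    -1.   ] F [-5.9  2.2  9.7] gw 0.0079 ff 20.0 q [ 0.05  0.47 -0.16  2.03  0.12  0.65 -1.3 ]
[0.4611 1.4709 0.0789]
rl turn [-0.1, 0.0, -61.2] shift [0.1803, -0.1331, -0.0639] rows>= 5.7
```

Emit:
arm_command:
  rows:
    - [[0, 0, 0], [0, 0, 0], 0.3]
    - [[0, 0, 0], [0, 0, 0], 0.3]
    - [[0, 0, 0], [0, 0, -0.03], 0.3]
    - [[0, 0, 0], [0, 0, -0.064], 0.3]
    - [[0, 0, -10], [0.03, -0.02, -0.07], 0.3]
    - [[0, 0, -20], [0.07, -0.05, -0.07], 0.3]
    - [[0, 0, -30], [0.11, -0.08, -0.07], 0.3]
    - [[0, 0, -40], [0.15, -0.11, -0.07], 0.3]
    - [[0, 0, -50], [0.18, -0.133, -0.07], 0.3]
    - [[0, 0, -60], [0.18, -0.133, -0.064], 0.3]

```text
time_s: 36.7
tool_pos: [0.6086, 0.1834, 0.1199]
tcp_rot: [-0.001, 0.727, 0.687, 0.002]
force: [-0.8, -1.4, -0.4]
grip_width: 0.0277
finger_force: 0.0
```

Run:
```python
from h import *
here(); plan(ch(62,95,.056),87.5,name="rl")
```

```text
t 36.7 pos [0.6086 0.1834 0.1199] xang 86.79 z [ 0.001  0.003 -1.   ] F [-0.8 -1.4 -0.4] gw 0.0277 ff 0.0 q [-0.09  0.59 -0.43  1.64  0.29  0.97 -0.68]
rl turn [0.1, -0.2, -0.7] shift [-0.0037, -0.0018, 0.0639] rows>= 1.0
```

Emit:
arm_command:
  rows:
    - [[0, 0, -0.7], [-0.002, -0.001, 0.03], 0.3]
    - [[0, 0, -0.7], [-0.002, -0.001, 0.055], 0.3]
    - [[0, 0, -0.7], [-0.002, -0.001, 0.064], 0.3]
    - [[0, 0, -0.7], [-0.002, -0.001, 0.064], 0.3]
    - [[0, 0, -0.7], [-0.002, -0.001, 0.064], 0.05]
    - [[0, 0, -0.7], [-0.002, -0.001, 0.064], 0.05]
    - [[0, 0, -0.7], [-0.002, -0.001, 0.064], 0.05]
    - [[0, 0, -0.7], [-0.002, -0.001, 0.064], 0.05]

```text
time_s: 37.7
tool_pos: [0.6079, 0.1773, 0.0566]
tcp_rot: [0.001, 0.726, 0.688, 0.001]
force: [2.6, -0.1, 4.5]
grip_width: 0.0076
finger_force: 19.8
```

Emit:
arm_command:
  rows:
    - [[0, 0, 8], [0, 0.0, 0], 0.05]
    - [[0, 0, 17], [0, 0, 0], 0.05]
    - [[0, 0, 26], [0, 0, 0], 0.05]
    - [[0, 0, 35], [0, 0, 0], 0.05]
    - [[0, 0, 44], [0, 0, 0], 0.05]
    - [[0, 0, 53], [0, 0, 0], 0.05]
    - [[0, 0, 61], [0, 0, 0], 0.05]
    - [[0, 0, 61], [0, 0, 0], 0.05]
    - [[0, 0, 61], [0, 0, 0], 0.05]

```text
time_s: 38.83
tool_pos: [0.6047, 0.1795, 0.0565]
tcp_rot: [-0.001, 0.974, 0.225, -0.001]
force: [-6.6, 3.6, 12.8]
grip_width: 0.0078
finger_force: 20.0
```

Run:
```python
from h import *
here(); print(bot.observe()["moment"])
```

```text
t 38.83 pos [0.6047 0.1795 0.0565] xang 26.04 z [-0.002  0.002 -1.   ] F [-6.6  3.6 12.8] gw 0.0078 ff 20.0 q [-0.28  0.62 -0.13  1.72  0.1   0.81 -1.58]
[ 0.8041  1.6821 -0.0504]
```

Emit:
arm_command:
  rows:
    - [[0, 0, 0], [0, 0, 0], 0.05]
    - [[0, 0, 0], [0, 0, 0], 0.05]
    - [[0, 0, 0], [0, 0, 0], 0.05]
    - [[0, 0, 8], [0, 0, 0], 0.05]
    - [[0, 0, 16], [0, 0, 0], 0.05]
    - [[0, 0, 24], [0, 0, 0], 0.05]
    - [[0, 0, 32], [0, 0, 0], 0.05]
    - [[0, 0, 32], [0, 0, 0], 0.05]

```text
time_s: 39.83
tool_pos: [0.6043, 0.1815, 0.0565]
tcp_rot: [-0.002, 0.999, -0.052, -0.001]
force: [-8.0, 7.7, 10.9]
grip_width: 0.008
finger_force: 20.0
```

Run:
```python
from h import *
here(); print(bot.observe()["moment"])
```

```text
t 39.83 pos [0.6043 0.1815 0.0565] xang -5.99 z [-0.003  0.004 -1.   ] F [-8.   7.7 10.9] gw 0.008 ff 20.0 q [-0.39  0.62  0.02  1.73 -0.02  0.8  -2.03]
[ 1.8153  1.8275 -0.0508]
```

Emit:
arm_command:
  rows:
    - [[0, 0, 8], [0, 0, 0], 0.05]
    - [[0, 0, 16], [0, 0, 0], 0.05]
    - [[0, 0, 24], [0, 0, 0], 0.05]
    - [[0, 0, 30], [0, 0, 0], 0.05]
    - [[0, 0, 32], [0, 0, 0], 0.05]
    - [[0, 0, 32], [0, 0, 0], 0.05]
    - [[0, 0, 32], [0, 0, 0], 0.05]

```text
time_s: 40.7
tool_pos: [0.6051, 0.1834, 0.0566]
tcp_rot: [-0.003, 0.946, -0.324, -0.002]
force: [-4.4, 12.9, 9.0]
grip_width: 0.0078
finger_force: 20.0
```

Run:
```python
from h import *
here(); print(bot.observe()["moment"]); plan(ch(-63,-91,.12),27,name="fr")
```

```text
t 40.7 pos [0.6051 0.1834 0.0566] xang -37.8 z [-0.001  0.006 -1.   ] F [-4.4 12.9  9. ] gw 0.0078 ff 20.0 q [-0.49  0.62  0.17  1.74 -0.15  0.79 -2.48]
[2.9263 1.137  0.1127]
fr turn [-0.4, 0.1, -64.8] shift [0.045, 0.2215, -0.0646] rows>= 6.1
```

Emit:
arm_command:
  rows:
    - [[0, 0, 0], [0, 0, 0], 0.3]
    - [[0, 0, 0], [0, 0, 0], 0.3]
    - [[0, 0, 0], [0, 0, -0.03], 0.3]
    - [[0, 0, 0], [0, 0, -0.064], 0.3]
    - [[0, 0, -10], [0.01, 0.04, -0.07], 0.3]
    - [[0, 0, -20], [0.02, 0.09, -0.07], 0.3]
    - [[0, 0, -30], [0.03, 0.14, -0.07], 0.3]
    - [[0, 0, -40], [0.04, 0.19, -0.07], 0.3]
    - [[0, 0, -50], [0.045, 0.221, -0.07], 0.3]
    - [[0, 0, -60], [0.045, 0.221, -0.064], 0.3]

```text
time_s: 41.95
tool_pos: [0.5042, -0.0283, 0.1198]
tcp_rot: [0.001, 0.982, 0.19, -0.001]
force: [1.0, -0.7, -0.7]
grip_width: 0.0275
finger_force: 0.0
```

Run:
```python
from h import *
here(); plan(ch(-63,-91,.056),26.5,name="fr")
im=shot("wrist","w10.png")
```

```text
t 41.95 pos [ 0.5042 -0.0283  0.1198] xang 21.95 z [-0.001 -0.002 -1.   ] F [ 1.  -0.7 -0.7] gw 0.0275 ff 0.0 q [-0.01  0.37 -0.05  1.99  0.03  0.79 -1.26]
fr turn [0.1, 0.1, -4.5] shift [0.0041, -0.0079, 0.0638] rows>= 1.0
```

View pics/w10.png

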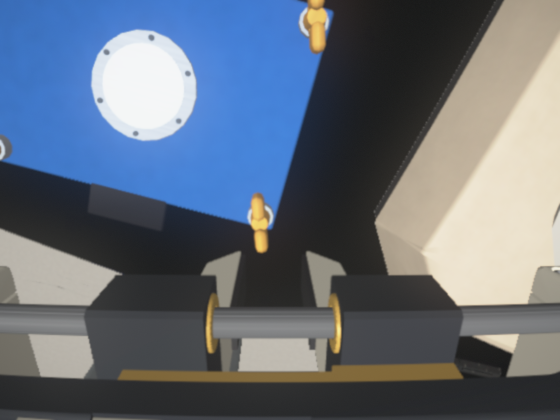

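Front-right (222,260) and rear-right (20,316) blades are half turned, within about 4° of the tool. Tightening front right.

Emit:
arm_command:
  rows:
    - [[0, 0, -4.5], [0.004, -0.007, 0.02], 0.3]
    - [[0, 0, -4.5], [0.004, -0.007, 0.05], 0.3]
    - [[0, 0, -4.5], [0.004, -0.007, 0.063], 0.3]
    - [[0, 0, -4.5], [0.004, -0.007, 0.063], 0.3]
    - [[0, 0, -4.5], [0.004, -0.007, 0.063], 0.05]
    - [[0, 0, -4.5], [0.004, -0.007, 0.063], 0.05]
    - [[0, 0, -4.5], [0.004, -0.007, 0.063], 0.05]
    - [[0, 0, -4.5], [0.004, -0.007, 0.063], 0.05]

```text
time_s: 43.0
tool_pos: [0.5077, -0.017, 0.0574]
tcp_rot: [0.0, 0.974, 0.228, 0.001]
force: [0.1, -2.7, 5.9]
grip_width: 0.0078
finger_force: 20.0
```

Emit:
arm_command:
  rows:
    - [[0, 0, 8], [0, 0, 0], 0.05]
    - [[0, 0, 16], [0, 0, 0], 0.05]
    - [[0, 0, 24], [0, 0, 0], 0.05]
    - [[0, 0, 32], [0, 0, 0], 0.05]
    - [[0, 0, 40], [0, 0, 0], 0.05]
    - [[0, 0, 48], [0, 0, 0], 0.05]
    - [[0, 0, 56], [0, 0, 0], 0.05]
    - [[0, 0, 64], [0, 0, 0], 0.05]
    - [[0, 0, 64], [0, 0, 0], 0.05]
    - [[0, 0, 64], [0, 0, 0], 0.05]

```text
time_s: 44.25
tool_pos: [0.5074, -0.0199, 0.0574]
tcp_rot: [0.001, 0.946, -0.323, 0.001]
force: [-0.8, -12.4, 8.8]
grip_width: 0.0076
finger_force: 20.0
```

Run:
```python
from h import *
here(); print(bot.observe()["moment"]); plan(ch(-63,95,.12),26.5,name="fl"); plan(ch(62,-91,.12),26.5,name="rr")
```

```text
t 44.25 pos [ 0.5074 -0.0199  0.0574] xang -37.74 z [ 0.001 -0.003 -1.   ] F [ -0.8 -12.4   8.8] gw 0.0076 ff 20.0 q [-0.25  0.47  0.25  2.05 -0.18  0.64 -2.12]
[-2.6261  0.1946 -0.0437]
fl turn [0.2, -0.1, -64.2] shift [-0.1326, -0.1311, -0.0632] rows>= 6.0
rr turn [0.2, -0.1, -64.2] shift [0.087, -0.0865, -0.0625] rows>= 6.0
```

Emit:
arm_command:
  rows:
    - [[0, 0, 0], [0, 0, 0], 0.3]
    - [[0, 0, 0], [0, 0, 0], 0.3]
    - [[0, 0, 0], [0, 0, -0.03], 0.3]
    - [[0, 0, 0], [0, 0, -0.064], 0.3]
    - [[0, 0, -10], [0.02, -0.02, -0.07], 0.3]
    - [[0, 0, -20], [0.05, -0.05, -0.07], 0.3]
    - [[0, 0, -30], [0.087, -0.086, -0.07], 0.3]
    - [[0, 0, -40], [0.087, -0.086, -0.07], 0.3]
    - [[0, 0, -50], [0.087, -0.086, -0.07], 0.3]
    - [[0, 0, -60], [0.087, -0.086, -0.064], 0.3]

```text
time_s: 45.5
tool_pos: [0.6284, -0.0006, 0.1206]
tcp_rot: [-0.0, 0.98, 0.198, 0.0]
force: [-0.7, 0.2, -0.1]
grip_width: 0.0275
finger_force: 0.0
```

Run:
```python
from h import *
here(); plan(ch(62,-91,.057),26,name="rr")
```

```text
t 45.5 pos [ 0.6284 -0.0006  0.1206] xang 22.82 z [ 0.     0.001 -1.   ] F [-0.7  0.2 -0.1] gw 0.0275 ff 0.0 q [-0.09  0.54  0.01  1.68 -0.01  0.92 -1.25]
rr turn [-0.0, -0.0, -3.2] shift [-0.001, 0.004, 0.0636] rows>= 1.0
```

Emit:
arm_command:
  rows:
    - [[0, 0, -3.2], [-0.001, 0.004, 0.02], 0.3]
    - [[0, 0, -3.2], [-0.001, 0.004, 0.05], 0.3]
    - [[0, 0, -3.2], [-0.001, 0.004, 0.063], 0.3]
    - [[0, 0, -3.2], [-0.001, 0.004, 0.063], 0.3]
    - [[0, 0, -3.2], [-0.001, 0.004, 0.063], 0.05]
    - [[0, 0, -3.2], [-0.001, 0.004, 0.063], 0.05]
    - [[0, 0, -3.2], [-0.001, 0.004, 0.063], 0.05]
    - [[0, 0, -3.2], [-0.001, 0.004, 0.063], 0.05]

```text
time_s: 46.5
tool_pos: [0.629, -0.0041, 0.0587]
tcp_rot: [-0.001, 0.975, 0.222, 0.0]
force: [-1.9, 4.2, 6.3]
grip_width: 0.0079
finger_force: 20.0
```

Emit:
arm_command:
  rows:
    - [[0, 0, 8], [0, 0, 0], 0.05]
    - [[0, 0, 16], [0, 0, 0], 0.05]
    - [[0, 0, 24], [0, 0, 0], 0.05]
    - [[0, 0, 32], [0, 0, 0], 0.05]
    - [[0, 0, 40], [0, 0, 0], 0.05]
    - [[0, 0, 48], [0, 0, 0], 0.05]
    - [[0, 0, 56], [0, 0, 0], 0.05]
    - [[0, 0, 64], [0, 0, 0], 0.05]
    - [[0, 0, 64], [0, 0, 0], 0.05]
    - [[0, 0, 64], [0, 0, 0], 0.05]

```text
time_s: 47.75
tool_pos: [0.6292, -0.0028, 0.0586]
tcp_rot: [-0.001, 0.945, -0.328, -0.0]
force: [-2.6, 6.6, 6.0]
grip_width: 0.0075
finger_force: 20.0
```

Run:
```python
from h import *
here(); print(bot.observe()["moment"]); plan(ch(-63,95,.12),26,name="fl")
```

```text
t 47.75 pos [ 0.6292 -0.0028  0.0586] xang -38.25 z [ 0.001  0.003 -1.   ] F [-2.6  6.6  6. ] gw 0.0075 ff 20.0 q [-0.28  0.63  0.3   1.75 -0.25  0.8  -2.1 ]
[ 1.7306  0.6531 -0.129 ]
fl turn [-0.2, -0.0, -64.3] shift [-0.2191, -0.0413, -0.061] rows>= 6.0
```

Emit:
arm_command:
  rows:
    - [[0, 0, 0], [0, 0, 0], 0.3]
    - [[0, 0, 0], [0, 0, 0], 0.3]
    - [[0, 0, 0], [0, 0, -0.03], 0.3]
    - [[0, 0, 0], [0, 0, -0.061], 0.3]
    - [[0, 0, -10], [-0.04, -0.01, -0.07], 0.3]
    - [[0, 0, -20], [-0.09, -0.02, -0.07], 0.3]
    - [[0, 0, -30], [-0.14, -0.03, -0.07], 0.3]
    - [[0, 0, -40], [-0.19, -0.04, -0.07], 0.3]
    - [[0, 0, -50], [-0.219, -0.041, -0.07], 0.3]
    - [[0, 0, -60], [-0.219, -0.041, -0.063], 0.3]

```text
time_s: 49.0
tool_pos: [0.4813, 0.1644, 0.1211]
tcp_rot: [-0.0, 0.981, 0.192, 0.0]
force: [0.0, -0.4, 0.0]
grip_width: 0.0279
finger_force: 0.0
```

Run:
```python
from h import *
here(); plan(ch(-63,95,.057),26,name="fl")
```

```text
t 49.0 pos [0.4813 0.1644 0.1211] xang 22.17 z [ 0.     0.001 -1.   ] F [ 0.  -0.4  0. ] gw 0.0279 ff 0.0 q [-0.46  0.37  0.04  1.98 -0.02  0.79 -1.6 ]
fl turn [-0.0, -0.0, -3.8] shift [0.0015, -0.0001, 0.0641] rows>= 1.0
```

Emit:
arm_command:
  rows:
    - [[0, 0, -3.8], [0.001, 0, 0.02], 0.3]
    - [[0, 0, -3.8], [0.001, 0, 0.05], 0.3]
    - [[0, 0, -3.8], [0.001, 0, 0.063], 0.3]
    - [[0, 0, -3.8], [0.001, 0, 0.063], 0.3]
    - [[0, 0, -3.8], [0.001, 0, 0.063], 0.05]
    - [[0, 0, -3.8], [0.001, 0, 0.063], 0.05]
    - [[0, 0, -3.8], [0.001, 0, 0.063], 0.05]
    - [[0, 0, -3.8], [0.001, 0, 0.063], 0.05]

```text
time_s: 50.0
tool_pos: [0.4829, 0.166, 0.0586]
tcp_rot: [-0.002, 0.975, 0.222, 0.0]
force: [-5.0, 9.7, 2.4]
grip_width: 0.0079
finger_force: 20.0
```

Emit:
arm_command:
  rows:
    - [[0, 0, 8], [0, 0, 0], 0.05]
    - [[0, 0, 16], [0, 0, 0], 0.05]
    - [[0, 0, 24], [0, 0, 0], 0.05]
    - [[0, 0, 32], [0, 0, 0], 0.05]
    - [[0, 0, 40], [0, 0, 0], 0.05]
    - [[0, 0, 48], [0, 0, 0], 0.05]
    - [[0, 0, 56], [0, 0, 0], 0.05]
    - [[0, 0, 64], [0, 0, 0], 0.05]
    - [[0, 0, 64], [0, 0, 0], 0.05]
    - [[0, 0, 64], [0, 0, 0], 0.05]

```text
time_s: 51.25
tool_pos: [0.4829, 0.1662, 0.0586]
tcp_rot: [-0.002, 0.944, -0.329, -0.001]
force: [-4.4, 9.6, 2.8]
grip_width: 0.0079
finger_force: 20.0
```

Run:
```python
from h import *
here(); print(bot.observe()["moment"]); plan(ch(-140,-10,.27),7,name="view")
```

```text
t 51.25 pos [0.4829 0.1662 0.0586] xang -38.41 z [-0.     0.004 -1.   ] F [-4.4  9.6  2.8] gw 0.0079 ff 20.0 q [-0.68  0.48  0.33  2.05 -0.25  0.65 -2.42]
[ 2.1032  1.0311 -0.1007]
view turn [-0.2, 0.1, -45.4] shift [0.0204, 0.129, -0.2118] rows>= 4.2
```

Emit:
arm_command:
  rows:
    - [[0, 0, 0], [0, 0, 0], 0.3]
    - [[0, 0, 0], [0, 0, 0], 0.3]
    - [[0, 0, 0], [0, 0, -0.03], 0.3]
    - [[0, 0, 0], [0, 0, -0.08], 0.3]
    - [[0, 0, -10], [0, 0.03, -0.13], 0.3]
    - [[0, 0, -20], [0.01, 0.08, -0.18], 0.3]
    - [[0, 0, -30], [0.02, 0.129, -0.212], 0.3]
    - [[0, 0, -40], [0.02, 0.129, -0.212], 0.3]
    - [[0, 0, -45], [0.02, 0.129, -0.212], 0.3]
    - [[0, 0, -45], [0.02, 0.129, -0.212], 0.3]

```text
time_s: 52.5
tool_pos: [0.4187, 0.0491, 0.2699]
tcp_rot: [-0.0, 0.998, 0.055, 0.0]
force: [-0.2, -0.6, -0.8]
grip_width: 0.0278
finger_force: 0.0
```

Run:
```python
from h import *
here(); cal=viewer.get_calibration("wrist"); im=shot("wrist","w11.png"); hsv=cv2.cvtColor(im,cv2.COLOR_RGB2HSV)
m=((hsv[:,:,0]>5)&(hsv[:,:,0]<32)&(hsv[:,:,1]>120)&(hsv[:,:,2]>110)).astype(np.uint8)
for n,x,y in(("fl",-63,95),("fr",-63,-91),("rr",62,-91),("rl",62,95)):
    c=proj("wrist",ch(x,y,.064),cal).astype(int); r0,c0=max(c[0]-30,0),c[1]-30
    p=np.argwhere(m[r0:c[0]+31,c0:c[1]+31])+[r0,c0]
    if len(p)<10: print(n,c,"not seen");continue
    w=np.array([onz("wrist",q,.066,cal)[:2] for q in p]); v=np.linalg.svd(w-w.mean(0),full_matrices=False)[2]
    a=np.degrees(np.arctan2(v[0,1],v[0,0])); print(n,c,"joint~",np.radians((96.9-a)%180))
```

```text
t 52.5 pos [0.4187 0.0491 0.2699] xang 6.35 z [ 0.001  0.    -1.   ] F [-0.2 -0.6 -0.8] gw 0.0278 ff 0.0 q [-0.59  0.04  0.37  1.99 -0.02  1.11 -1.68]
fl [104 164] joint~ 2.4016553588447693
fr [102 351] joint~ 2.3673317009756465
rr [-37 357] joint~ 1.486121800447065
rl [-34 153] joint~ 1.7184893609543412
```

View pics/w11.png

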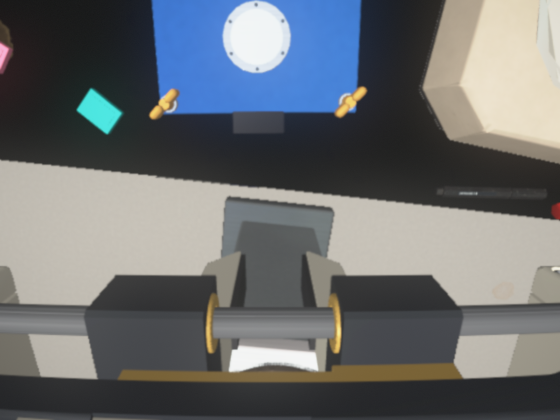

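Front wings at (103,165) and (102,350) read about 2.4 and 2.37 rad. I check the rear ones numerically.

Emit:
arm_command:
  rows:
    - [[0, 0, 0], [0.05, 0, -0.02], 0.3]
    - [[0, 0, 0], [0.1, 0, -0.04], 0.3]
    - [[0, 0, 0], [0.1, 0, -0.04], 0.3]
    - [[0, 0, 0], [0.1, 0, -0.04], 0.3]

```text
time_s: 53.05
tool_pos: [0.5176, 0.0606, 0.3089]
tcp_rot: [0.0, 0.998, 0.055, -0.001]
force: [-0.3, 0.3, -0.3]
grip_width: 0.0276
finger_force: 0.0
```

Run:
```python
from h import *
here(); cal=viewer.get_calibration("wrist"); im=shot("wrist","w12.png"); hsv=cv2.cvtColor(im,cv2.COLOR_RGB2HSV)
m=((hsv[:,:,0]>5)&(hsv[:,:,0]<32)&(hsv[:,:,1]>120)&(hsv[:,:,2]>110)).astype(np.uint8)
for n,x,y in(("fl",-63,95),("fr",-63,-91),("rr",62,-91),("rl",62,95)):
    c=proj("wrist",ch(x,y,.064),cal).astype(int); r0,c0=max(c[0]-22,0),c[1]-22
    p=np.argwhere(m[r0:c[0]+23,c0:c[1]+23])+[r0,c0]
    if len(p)<10: print(n,c,"not seen");continue
    w=np.array([onz("wrist",q,.066,cal)[:2] for q in p]); v=np.linalg.svd(w-w.mean(0),full_matrices=False)[2]
    a=np.degrees(np.arctan2(v[0,1],v[0,0])); print(n,c,len(p),"joint~",np.radians((96.9-a)%180))
```

```text
t 53.05 pos [0.5176 0.0606 0.3089] xang 6.35 z [-0.002 -0.001 -1.   ] F [-0.3  0.3 -0.3] gw 0.0276 ff 0.0 q [-0.55  0.2   0.41  1.72 -0.08  1.24 -1.58]
fl [190 181] 211 joint~ 2.3687510654449078
fr [189 339] 273 joint~ 2.344569209671844
rr [ 77 344] 265 joint~ 2.3806282683057924
rl [ 78 172] 300 joint~ 2.362777287790926
```

All four screws read about 2.35–2.38 rad and the robot is clear, so I hand in.

```bash
python3 -c "
from h import *
print(ticket.hand_in())"
```

```text
the job is handed in; nothing more can be done
None
```

I loaded both orange plates flat in the chamber, shut the cover, tightened all four wing screws in cross order over two rounds (they measure about 2.35–2.38 rad), and handed the job in with the arm clear; the hand-in returned no verdict, and I viewed 16 pictures, two over the limit of 14.

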